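# Let the tube rack down on a ratchet lift

## Robot

A 6-joint arm with a two-finger parallel gripper is mounted at the origin on the work surface. World frame = base frame: x ahead of the robot, y to its left, z up, the work surface at z = 0. Lengths are in mm, angles in rad, forces in N, time in s.
With the tool pointing down it reaches from about 275 to 775 mm from the base axis. Payload 14.6 kg.
Tool frame: the origin (TCP) lies between the finger pads; the fingertips stand 11 mm ahead of it and the grasp point (between the pads) lies 8 mm behind it; y points along the fingers, z is the direction in which the jaws open and shut, and the axes are right-handed (so a half turn about y gives the same grasp; the last joint's range is limited). The gripper opens to 85 mm and grips with 20 to 120 N. Pads are 22 mm wide; open, the fingers measure 114 mm over their backs; the gripper's body (76 mm by 85 mm) begins 54 mm behind the grasp point. The pads swing forward as they close: fully open they stand 13 mm farther back than shut.
Start: joints at [-1.338, 0.263, -0.048, 1.259, 0, 1.415], TCP at [198.524, -486.021, 242.278] pointing down, gripper open.
Joint ranges: [-2.65, 2.65], [-0.89, 1.7], [-1.18, 1.37], [-2.13, 2.11], [-1.35, 1.29], [-3.14, 3.14]. Speed limits (rad/s): [1.89, 1.89, 2.57, 2.79, 3.14, 3.14].

## Interface

Orientations are given as a rotation vector (axis times angle).
In Python, from cell import r, optics gives the robot as it stands.
- The arm moves only by the tool carry_out, never from a script. Its argument "increments" is text: rows parted by semicolons, each of 5 numbers parted by spaces: the shift along the tool's x, y, z in units of 40 mm (1.0 is 40 mm), then the turn about the tool's y in units of 8 degrees (1.0 is 8 degrees), then the opening in per cent of the stroke, from 0 (shut) to 100 (fully open). A call has 1 to 5 rows; each row shifts and turns the commanded pose from where the row before left it, along the tool's axes as they then stand; what a row does not reach is not made up. A row lasts 1/10 s, in which the tool goes at most 50 mm and 8.59 degrees, less where a joint would pass 70% of its speed; a pose out of reach is approached as far as the arm can. A call is refused whole if a number of a shift passes 1 or a number of a turn 1, either way. A call with a gripper value outside its range is refused whole. The fingers move at their own pace and stop on an object; "newtons" is the grip in N (left out, the last holds). Time passes only in rows, so rows that do not move let the fingers close. It gives the time, the measured TCP pose, the force and the opening at its end, in the units of the state.
- r.observe(): the state, without advancing time (a new reading comes with each control period).
- optics.snapshot(name): name is "scene" or "top"; returns the picture (400x640x3 uint8, red, green, blue); there is no depth.
- optics.camera_model(name): a dict with "fovy" (degrees; the focal length in pixels is half the picture's height over the tangent of half this angle, whatever the lens; pixels are square), "cx", "cy" (the principal point, pixels), "R" (3x3) and "t" (3): a world point X has camera coordinates R X + t. Camera axes: x right, y down, z forward; pixel columns grow to the right and rows downward; lengths in mm; the calibration is good to about 2 mm. A picture is of the moment at which its call begins. camera_model takes no time and is no camera call.
- r.close_job(): hands the job in, once; it reports no verdict.
The state is a dict: "time_s": time; "joints": joint angles; "qvel": joint speeds; "joint_torque": joint torques, N m; "eef_pos": TCP position; "tool_rot": TCP orientation; "force": force on the tool from outside, world axes, zero at the start; "wrist_torque": the same for the moment, N m; "finger_gap": finger opening in mm.
Only numpy, scipy, OpenCV 4.12 (cv2) and the standard library are available. Lean on these libraries where they do the work, as an engineer would, in place of code of your own. Each camera call takes 0.05 s, during which the arm holds its last target.

## Task

Lower the tube rack into the tank with the hand-wound lift: flip the pawl of the ratchet wheel right over so that it stays clear of the teeth, wind the crank backward until you feel the rack come to rest on the block in the tank, without driving it down hard, and then flip the pawl back onto the teeth. Leave the rack resting there, let go of everything, and do not disturb the other things on the bench.

Things in the scene. Friction and masses are not known exactly. Their poses are not given: they have to be found in the camera images.
- lift: Hand-wound rack lift, fixed. Origin: on the table under the wheel's centre; x away from the operator, y to its left, z up. A console face (220 mm wide, from 90 mm downhill to 180 mm uphill of the wheel's axis) leans 32 deg: outward normal (-0.530, 0, 0.848), uphill (0.848, 0, 0.530) in this frame. Wheel with crank, and pawl, sit on it; both turn about axes along the normal.
- axle (a point): Where the wheel's axis meets the console face: (0, 0, 125 mm) in the lift's frame; its attitude is the lift's (not leaning).
- guard_top (a point): Middle of the top bar of a guard frame of 12 mm tube (208 mm wide, 200 mm high, with a cross bar half-way) that stands square on the face 174 mm uphill of the wheel's axis, so it leans over pawl and wheel towards the operator. Reach in beneath it along the face's normal.
- wheel (a joint): Angle (rad) of the steel ratchet wheel: 124 mm over 14 teeth, disc top 20 mm above the face. Growing = counter-clockwise seen from above = rack up; falling = backward, clockwise = rack down, 22 mm per rad. Starts at -1.0 to 0.3, range -4.6 to 0.7. Friction 0.2 N m: stays where left, pawl off or on. With the pawl in, it turns back at most one tooth (0.45 rad), then is locked.
- crank_grip (a point): On the black crank knob: a round upright 18 mm thick, reaching from 34 to 90 mm above the face, its axis 45 mm off the wheel's. This point is 64 mm above the face. z of its attitude is the face's normal, outward; x points from the wheel's axis to the knob. The knob spins freely on its pin.
- pawl (a joint): Angle (rad) of the pawl. 0 to about 0.2: nose on the teeth, riding up and down with them. Growing = lifted, clockwise seen from above. Range 0 to 1.25. Its weight takes it to either end: past about 0.6 it falls away from the wheel and stays lifted (1.25); before that it falls onto the teeth. Under 2 N at its post moves it.
- pawl_grip (a point): On the pawl's upright steel post (14 mm thick, 16 to 72 mm above the face, with a ball end 18 mm thick up to 83 mm), 58 mm above the face. The post is 40 mm from the pawl's pivot: at joint value 0 in the direction 35 deg left (+y) of uphill, at 1.22 35 deg right of it. z of its attitude is the face's normal.
- pawl_pivot (a point): Where the pawl's pivot axis meets the face: 75 mm uphill of the wheel's axis and 48 mm to its right (-y). Attitude as the lift's.
- rack: White rack, 80 mm square, with six clear tubes with blue caps, 0.35 to 0.65 kg, hanging over a glass tank (135 mm square, rim 105 mm above the table, 270 mm right of the wheel) from an arm on an upright mast 370 mm tall behind the tank. Rises and sinks with the wheel. Not to be handled. Origin: centre of its underside.
- rack_foot (a point): Centre of the rack's underside.
- step: Grey block 112 mm square, 45 mm high, in the tank; fixed, its height above the table varies. Origin: centre of its underside, 45 mm below its top. The rack is to come down onto its top.
- small_bottle: Bystander: white plastic bottle with blue cap, 34 mm across, 85 mm tall, standing between console and tank. Origin: centre of its underside.
- beaker: Bystander: empty glass beaker, 70 mm across, 85 mm tall, left of the console. Origin: centre of its underside.
- jar: Bystander: amber jar with white lid, 60 mm across, 75 mm tall, left of the console. Origin: centre of its underside.
- slide_box: Bystander: small cardboard box 90 x 50 x 30 mm, in front of the console. Origin: centre of its underside.
- tube_rack: Bystander: red tube rack 100 x 200 mm, about 110 mm tall with its blue-capped tubes, on the left of the table. Origin: centre of its underside.
- wash_bottle: Bystander: white bottle with blue cap, 60 mm across, 120 mm tall, on the left of the table. Origin: centre of its underside.
- tip_box: Bystander: flat blue box 120 x 80 x 55 mm, on the right of the table. Origin: centre of its underside.

How it is judged:
By the outcome, as a careful person would: the job done as asked, in the order asked, and still so for the second after the job is handed in, with the robot touching nothing.
It also fails if it takes over 72 s, if anything falls off the work surface, if the arm or the gripper's body presses on something with over 40 N, if the wrist force passes 120 N, or if a joint passes its speed limit or range.

## Working session

There is one attempt and no reset: what is moved stays moved. The work goes in short steps, Python scripts to look and compute and a tool call to move; the robot and the scene stay as the last step left them, time stands still between calls to the robot, and variables do not carry over. Pictures are saved under pics/ and viewed, and the job is handed in when it is done.

Besides the shell and the picture viewer there is one more tool, called after "Request:" by a JSON object that holds its "method" and its "body", one argument or row to a line. carry_out: Moves the arm, as the interface text tells. Its arguments: {"type":"object","properties":{"increments":{"type":"string"},"newtons":{"type":"number"}},"required":["increments"]}

```bash
ls; mkdir -p pics; python3 - <<'E'
from cell import r, optics
import cv2,numpy as np
for n in ("scene","top"):
    im=optics.snapshot(n); cv2.imwrite(f"pics/{n}0.png",im[:,:,::-1])
    m=optics.camera_model(n); print(n,m)
s=r.observe(); print(s)
E
```

```text
pics
scene {'fovy': 53.365597549408065, 'cx': 318.3156758748786, 'cy': 198.59987803971765, 'R': array([[ 0.43007715,  0.90279159,  0.00099453],
       [ 0.58128107, -0.27607087, -0.76543921],
       [-0.69075752,  0.32977602, -0.64350744]]), 't': array([-273.17945353, -135.54277081, 1689.06033041])}
top {'fovy': 42.09838278961865, 'cx': 312.71492164132235, 'cy': 205.18951740529045, 'R': array([[-0.01883411, -0.99979413,  0.00754763],
       [-0.99804034,  0.01834946, -0.05982286],
       [ 0.05967205, -0.00865955, -0.99818047]]), 't': array([  15.25694345,  548.76733675, 2196.64741388])}
{'time_s': 0.1, 'joints': array([-1.33828748e+00,  2.63490241e-01, -4.88149620e-02,  1.25941644e+00,
        7.35910563e-06,  1.41549914e+00]), 'qvel': array([-4.96036601e-04,  2.77161655e-04,  8.01727707e-04,  7.99571804e-04,
        5.56365309e-05, -2.00216250e-03]), 'joint_torque': array([ 5.47428906e-03, -6.38578606e+01,  3.85062897e+01,  1.00205425e-02,
        8.85426243e-05,  1.60108095e-05]), 'eef_pos': array([ 198.4814072 , -485.80299688,  241.88680569]), 'tool_rot': array([-0.39451481,  2.00983419, -2.00794066]), 'force': array([-0.07439219,  0.13203126, -0.57836212]), 'wrist_torque': array([-0.01511674, -0.02762009,  0.01545438]), 'finger_gap': 85.23642733253226}
```

View pics/scene0.png

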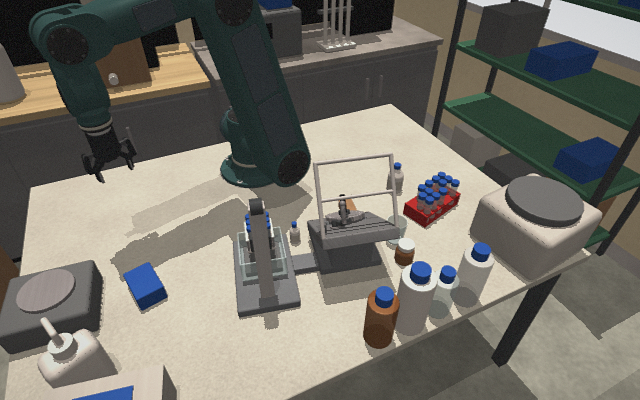

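View pics/top0.png

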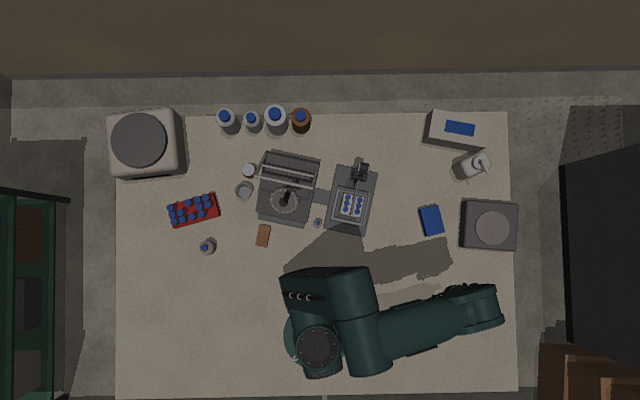

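```bash
python3 - <<'E'
import cv2,numpy as np
from scipy.spatial.transform import Rotation as R
print(R.from_rotvec([-0.39451481,  2.00983419, -2.00794066]).as_matrix().round(3))
a=cv2.imread("pics/top0.png")[140:250,225:395]; cv2.imwrite("pics/top0c.png",cv2.resize(a,None,fx=4.7,fy=4.7,interpolation=cv2.INTER_CUBIC))
a=cv2.imread("pics/scene0.png")[140:320,225:425]; cv2.imwrite("pics/scene0c.png",cv2.resize(a,None,fx=3.3,fy=3.3,interpolation=cv2.INTER_CUBIC))
E
```

```text
[[-0.926 -0.     0.378]
 [-0.378  0.001 -0.926]
 [-0.    -1.    -0.001]]
```

View pics/top0c.png

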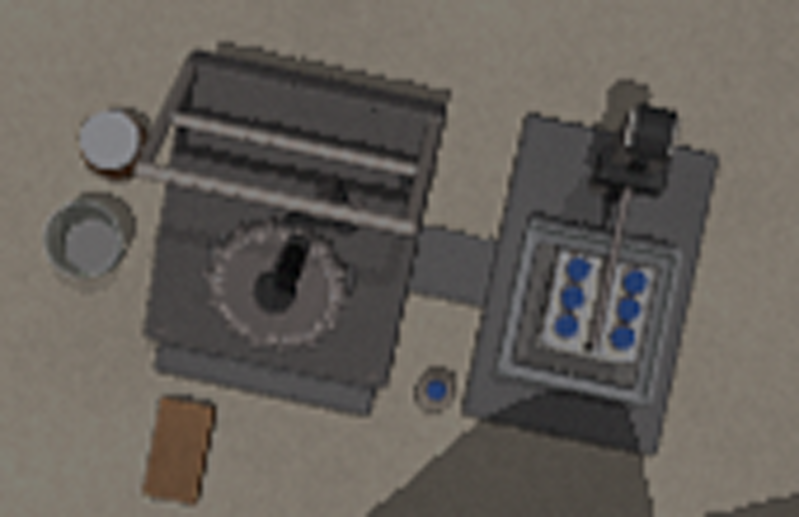

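View pics/scene0c.png

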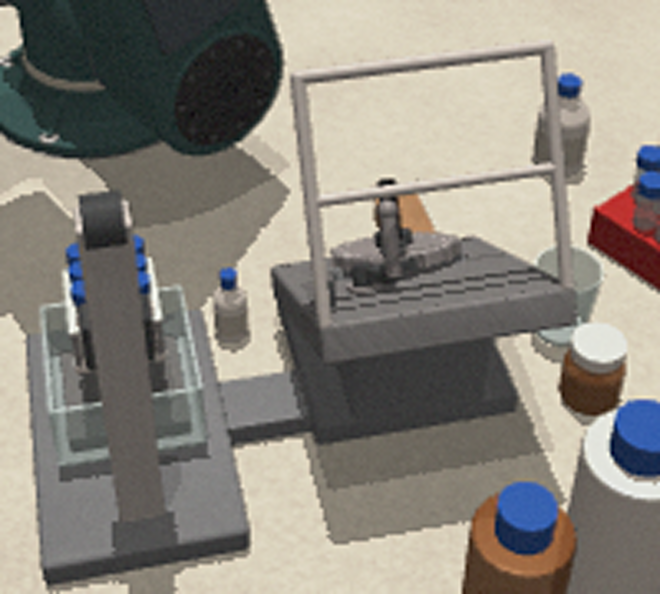

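```bash
cat > h.py <<'E'
import numpy as np
from scipy.optimize import least_squares
from cell import r, optics
C={n:optics.camera_model(n) for n in("scene","top")}
def proj(n,X):
    m=C[n]; p=np.asarray(X)@m["R"].T+m["t"]; f=200/np.tan(np.radians(m["fovy"]/2))
    return np.stack([f*p[...,0]/p[...,2]+m["cx"], f*p[...,1]/p[...,2]+m["cy"]],-1)
def ray(n,uv):
    m=C[n]; f=200/np.tan(np.radians(m["fovy"]/2))
    d=m["R"].T@np.array([(uv[0]-m["cx"])/f,(uv[1]-m["cy"])/f,1]); o=-m["R"].T@m["t"]; return o,d/np.linalg.norm(d)
def onz(n,uv,z):
    o,d=ray(n,uv); return o+d*(z-o[2])/d[2]
U=np.array([.848,0,.530]);N=np.array([-.530,0,.848]);A=np.array([0,0,125.])
Y=np.array([0,1.,0])
def face(u,y,h): return A+u*U+y*Y+h*N
def lift2w(p,X):
    c,s=np.cos(p[2]),np.sin(p[2]); X=np.asarray(X,float)
    return X@np.array([[c,s,0],[-s,c,0],[0,0,1]])+np.array([p[0],p[1],0])
E
python3 - <<'E'
from h import *
T=lambda x,y:(x/4.7+225,y/4.7+140)
S=lambda x,y:(x/3.3+225,y/3.3+140)
obs=[("top",T(145,170),face(174,98,200)),("top",T(412,228),face(174,-98,200)),
("top",T(175,119),face(174,98,100)),("top",T(418,170),face(174,-98,100)),
("scene",S(300,78),face(174,-98,200)),("scene",S(549,47),face(174,98,200)),
("scene",S(318,200),face(174,-98,100)),("scene",S(558,171),face(174,98,100)),
("top",T(145,338),face(-90,110,0)),("top",T(385,385),face(-90,-110,0)),
("top",T(280,285),face(0,0,20)),
]
def res(p): return np.concatenate([proj(n,lift2w(p,X))-uv for n,uv,X in obs])
s=least_squares(res,[450,100,-.2],loss="soft_l1"); print(s.x); print(res(s.x).reshape(-1,2).round(1))
p=s.x; np.save("p.npy",p)
inv=lambda uv,n:(( (uv[0]-225)*(4.7 if n=="top" else 3.3)),((uv[1]-140)*(4.7 if n=="top" else 3.3)))
def show(nm,X):
    w=lift2w(p,X); print(nm,w.round(0),[np.round(inv(proj(n,w),n)) for n in("top","scene")])
show("axle20",face(0,0,20))
for a in range(0,360,30):
    a=np.radians(a); 
    for h in (34,90): show(f"knob{np.degrees(a):.0f} {h}",face(45*np.cos(a),45*np.sin(a),h))
for th in (0,1.22):
    f=np.radians(35)-th
    for h in(16,78): show(f"pawl{th} {h}",face(75+40*np.cos(f),-48+40*np.sin(f),h))
E
```

```text
[572.5839641  119.76828046   6.05718535]
[[ 0.7 -0.4]
 [-2.2 -1.4]
 [-0.4 -0.7]
 [-0.6 -0.7]
 [ 0.5 -0.4]
 [-3.7 -0.1]
 [-0.7  0.3]
 [-3.2 -1. ]
 [-0.7 -0.2]
 [ 0.3  0.7]
 [-0.8 -0.1]]
axle20 [562. 122. 142.] [array([276., 285.]), array([391., 245.])]
knob0 34 [592. 115. 178.] [array([282., 246.]), array([401., 238.])]
knob0 90 [563. 122. 225.] [array([271., 276.]), array([395., 178.])]
knob30 34 [592. 138. 174.] [array([254., 247.]), array([423., 233.])]
knob30 90 [563. 145. 222.] [array([244., 277.]), array([417., 174.])]
knob60 34 [582. 158. 166.] [array([233., 260.]), array([435., 228.])]
knob60 90 [553. 164. 213.] [array([221., 290.]), array([429., 169.])]
knob90 34 [565. 168. 154.] [array([222., 281.]), array([435., 224.])]
knob90 90 [536. 174. 201.] [array([210., 312.]), array([429., 166.])]
knob120 34 [545. 166. 142.] [array([225., 305.]), array([423., 221.])]
knob120 90 [516. 173. 189.] [array([214., 337.]), array([417., 164.])]
knob150 34 [528. 153. 133.] [array([241., 326.]), array([402., 221.])]
knob150 90 [499. 160. 181.] [array([230., 358.]), array([396., 165.])]
knob18
[... 427 characters left out ...]
 34 [545.  80. 154.] [array([325., 303.]), array([343., 237.])]
knob270 90 [516.  87. 201.] [array([316., 334.]), array([337., 179.])]
knob300 34 [565.  82. 166.] [array([323., 279.]), array([355., 240.])]
knob300 90 [536.  88. 213.] [array([314., 310.]), array([348., 181.])]
knob330 34 [582.  94. 174.] [array([307., 258.]), array([376., 240.])]
knob330 90 [553. 101. 222.] [array([297., 288.]), array([370., 180.])]
pawl0 16 [648.  77. 196.] [array([326., 177.]), array([394., 274.])]
pawl0 78 [616.  84. 248.] [array([316., 209.]), array([387., 204.])]
pawl1.22 16 [638.  32. 196.] [array([379., 188.]), array([343., 282.])]
pawl1.22 78 [606.  39. 248.] [array([371., 221.]), array([335., 211.])]
```

```bash
python3 - <<'E'
from h import *
import cv2
T=lambda x,y:(x/4.7+225,y/4.7+140)
S=lambda x,y:(x/3.3+225,y/3.3+140)
obs=[("top",T(145,170),face(174,104,200)),("top",T(412,228),face(174,-104,200)),
("top",T(175,119),face(174,104,100)),("top",T(418,170),face(174,-104,100)),
("scene",S(300,78),face(174,-104,200)),("scene",S(549,47),face(174,104,200)),
("scene",S(318,200),face(174,-104,100)),("scene",S(558,171),face(174,104,100)),
("top",T(145,338),face(-90,110,0)),("top",T(385,385),face(-90,-110,0)),
("top",T(280,285),face(0,0,20)),("scene",S(273,270),face(-90,-110,0)),("scene",S(322,340),face(180,-110,0))
]
def res(p): return np.concatenate([proj(n,lift2w(p,X))-uv for n,uv,X in obs])
s=least_squares(res,[570,120,-.22],loss="soft_l1"); print(s.x); print(res(s.x).reshape(-1,2).round(1))
np.save("p.npy",s.x)
for n,(a,b,c,d) in {"top":(185,235,255,325),"scene":(180,240,305,375)}.items():
    im=cv2.imread(f"pics/{n}0.png"); k=8
    im=cv2.resize(im[a:b,c:d],None,fx=k,fy=k,interpolation=cv2.INTER_CUBIC)
    im=cv2.convertScaleAbs(im,alpha=1.6,beta=10)
    for ang,col in((0,(0,0,255)),(-15,(0,255,0)),(-30,(255,0,0))):
        g=np.radians(ang)
        q=[tuple(int(v) for v in (proj(n,lift2w(s.x,face(45*np.cos(g),45*np.sin(g),h)))-[c,a]+.5)*k) for h in(34,90)]
        cv2.line(im,q[0],q[1],col,1)
    cv2.imwrite(f"pics/{n}0d.png",im)
E
```

```text
[ 5.74016972e+02  1.21205310e+02 -2.15349158e-01]
[[-1.6 -0.8]
 [-1.  -1.7]
 [-2.7 -1.2]
 [ 0.4 -1.1]
 [-0.8  0.2]
 [-0.9 -0.4]
 [-1.7  1. ]
 [-0.2 -1.4]
 [-0.9 -0.3]
 [ 0.2  0.1]
 [-1.2 -0.4]
 [-1.9 -1. ]
 [-0.2 -3.9]]
```

View pics/top0d.png

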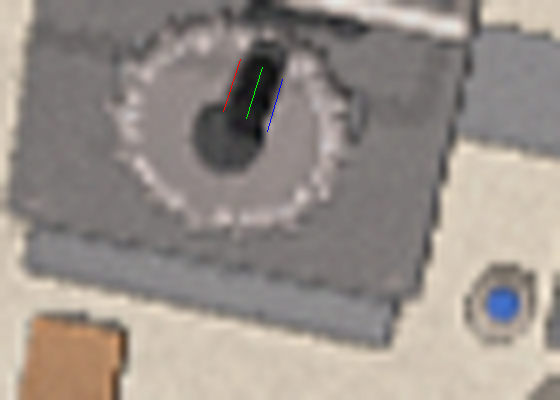

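View pics/scene0d.png

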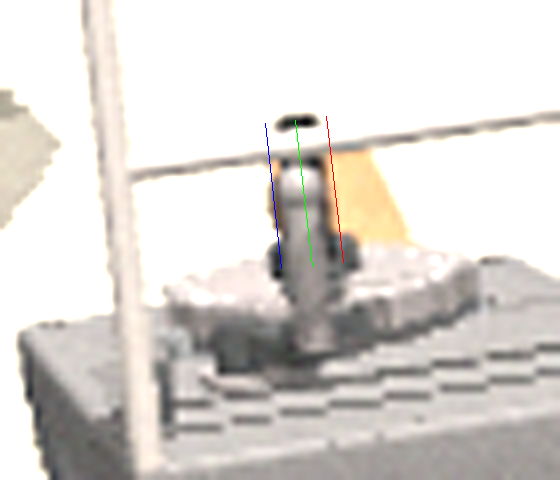

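Request:
{"method": "carry_out", "body": {
  "increments": "0 -1 0 0 100; 0 -1 0 0 100; 0 -1 0 0 100; 0 -1 0 0 100; 0 -1 0 0 100"
}}

```text
time_s: 0.6
eef_pos: [198.4, -485.5, 443.8]
tool_rot: [-0.394, 2.009, -2.009]
force: [0.3, -1.1, 0.8]
finger_gap: 85.3
```

Request:
{"method": "carry_out", "body": {
  "increments": "0 -1 0 0 100; 0 -1 0 0 100; 0 -1 0 0 100; 0 -1 0 0 100; 0 -1 0 0 100"
}}

```text
time_s: 1.1
eef_pos: [186.2, -454.9, 555.5]
tool_rot: [-0.387, 1.923, -2.087]
force: [-0.1, 0.5, 0.6]
finger_gap: 85.5
```

Request:
{"method": "carry_out", "body": {
  "increments": "0 -1 0 0 100; 0 -1 0 0 100; 0 -1 0 0 100; 0 -1 0 0 100; 0 -1 0 0 100"
}}

```text
time_s: 1.6
eef_pos: [167.2, -399.8, 617.3]
tool_rot: [-0.377, 1.775, -2.211]
force: [-0.1, 0.6, -0.4]
finger_gap: 85.2
```

```bash
python3 - <<'E'
from h import *
s=r.observe(); print(s["joints"].round(3),s["eef_pos"],s["tool_rot"])
E
```

```text
[-1.371  0.176  0.928  2.109  0.012  1.384] [ 167.22630877 -399.83145364  617.32885353] [-0.37749114  1.77497136 -2.211037  ]
```

```bash
cat >> h.py <<'E'
from scipy.spatial.transform import Rotation as Ro
def pose():
    s=r.observe(); return s["eef_pos"],Ro.from_rotvec(s["tool_rot"]).as_matrix(),s
def LR(p):
    c,s=np.cos(p[2]),np.sin(p[2]); return np.array([[c,-s,0],[s,c,0],[0,0,1]])
def plan(x,Rm,tgt,turn_units,n,grip=100):
    """n rows linear move in world to tgt with turn spread"""
    rows=[];Rc=Rm.copy();x=np.array(x,float);step=(np.array(tgt)-x)/n;t=round(turn_units/n,2);pos=x.copy()
    for i in range(n):
        want=x+step*(i+1); d=np.round(Rc.T@(want-pos)/40,2); pos=pos+Rc@d*40
        rows.append(f"{d[0]:g} {d[1]:g} {d[2]:g} {t:g} {grip}")
        Rc=Rc@Ro.from_rotvec([0,np.radians(8*t),0]).as_matrix()
    for i in range(0,n,5): print("; ".join(rows[i:i+5]))
def stat():
    p=np.load("p.npy"); x,Rm,s=pose()
    L=LR(p); nl=L@N; ul=L@U; yl=L@Y
    a=L.T@(x-np.array([p[0],p[1],0]))-A
    print("t",round(s["time_s"],2),"x",x.round(1),"q",s["joints"].round(3),"gap",round(s["finger_gap"],1))
    print("face u,y,h of TCP",(a@U).round(1),(a@Y).round(1),(a@N).round(1)," tool in face frame rows x,y,z tool -> (u,y,n):")
    for k in range(3): print("   ","xyz"[k],(Rm[:,k]@ul).round(3),(Rm[:,k]@yl).round(3),(Rm[:,k]@nl).round(3))
    print("F",s["force"].round(2), "Fface",(s["force"]@ul).round(2),(s["force"]@yl).round(2),(s["force"]@nl).round(2))
E
python3 - <<'E'
from h import *
p=np.load("p.npy"); stat()
x,Rm,s=pose(); plan(x,Rm,[430,150,500],-18.2,20)
E
```

```text
t 1.6 x [ 167.2 -399.8  617.3] q [-1.371  0.176  0.928  2.109  0.012  1.384] gap 85.2
face u,y,h of TCP 18.4 -595.9 569.1  tool in face frame rows x,y,z tool -> (u,y,n):
    x -0.685 -0.564 0.461
    y -0.436 -0.189 -0.88
    z 0.584 -0.803 -0.116
F [-0.11  0.62 -0.39] Fface -0.41 0.58 -0.2
-0.57 0.02 -0.53 -0.91 100; -0.63 0.02 -0.45 -0.91 100; -0.68 0.02 -0.38 -0.91 100; -0.72 0.02 -0.28 -0.91 100; -0.75 0.02 -0.18 -0.91 100
-0.77 0.02 -0.09 -0.91 100; -0.78 0.02 0 -0.91 100; -0.77 0.02 0.11 -0.91 100; -0.74 0.02 0.2 -0.91 100; -0.72 0.02 0.3 -0.91 100
-0.68 0.02 0.38 -0.91 100; -0.61 0.02 0.47 -0.91 100; -0.56 0.02 0.54 -0.91 100; -0.48 0.02 0.61 -0.91 100; -0.4 0.01 0.66 -0.91 100
-0.32 0.02 0.71 -0.91 100; -0.22 0.02 0.74 -0.91 100; -0.13 0.02 0.77 -0.91 100; -0.02 0.02 0.77 -0.91 100; 0.07 0.02 0.78 -0.91 100
```

```bash
python3 - <<'E'
from h import *
x,Rm,s=pose(); plan(x,Rm,[390,-250,450],-9,10)
E
```

```text
-0.67 0.36 -0.22 -0.9 100; -0.69 0.36 -0.13 -0.9 100; -0.7 0.37 -0.05 -0.9 100; -0.7 0.36 0.04 -0.9 100; -0.69 0.36 0.13 -0.9 100
-0.67 0.36 0.22 -0.9 100; -0.64 0.36 0.3 -0.9 100; -0.6 0.36 0.37 -0.9 100; -0.54 0.37 0.45 -0.9 100; -0.48 0.36 0.51 -0.9 100
```

Request:
{"method": "carry_out", "body": {
  "increments": "-0.67 0.36 -0.22 -0.9 100; -0.69 0.36 -0.13 -0.9 100; -0.7 0.37 -0.05 -0.9 100; -0.7 0.36 0.04 -0.9 100; -0.69 0.36 0.13 -0.9 100"
}}

```text
time_s: 2.1
eef_pos: [279.1, -324.7, 532.5]
tool_rot: [-0.95, 1.417, -1.8]
force: [0.3, -0.4, 0.8]
finger_gap: 85.6
```

Request:
{"method": "carry_out", "body": {
  "increments": "-0.67 0.36 0.22 -0.9 100; -0.64 0.36 0.3 -0.9 100; -0.6 0.36 0.37 -0.9 100; -0.54 0.37 0.45 -0.9 100; -0.48 0.36 0.51 -0.9 100"
}}

```text
time_s: 2.6
eef_pos: [390.8, -249.9, 448.9]
tool_rot: [-1.36, 1.011, -1.321]
force: [0.3, -0.6, -0.6]
finger_gap: 85.3
```

```bash
python3 - <<'E'
from h import *
stat()
x,Rm,s=pose(); plan(x,Rm,[430,150,480],-9,10)
E
```

```text
t 2.6 x [ 390.8 -249.9  448.9] q [-0.669  0.062  0.238  1.575 -0.127  0.812] gap 85.3
face u,y,h of TCP 87.1 -401.7 327.5  tool in face frame rows x,y,z tool -> (u,y,n):
    x 0.347 -0.937 0.028
    y -0.436 -0.188 -0.88
    z 0.83 0.293 -0.474
F [ 0.26 -0.56 -0.63] Fface -0.01 -0.49 -0.73
-0.95 -0.27 0.18 -0.9 100; -0.92 -0.28 0.3 -0.9 100; -0.88 -0.27 0.42 -0.9 100; -0.82 -0.28 0.52 -0.9 100; -0.74 -0.27 0.62 -0.9 100
-0.67 -0.28 0.71 -0.9 100; -0.56 -0.27 0.78 -0.9 100; -0.47 -0.28 0.85 -0.9 100; -0.36 -0.27 0.9 -0.9 100; -0.24 -0.28 0.94 -0.9 100
```

Request:
{"method": "carry_out", "body": {
  "increments": "-0.95 -0.27 0.18 -0.9 100; -0.92 -0.28 0.3 -0.9 100; -0.88 -0.27 0.42 -0.9 100; -0.82 -0.28 0.52 -0.9 100; -0.74 -0.27 0.62 -0.9 100"
}}

```text
time_s: 3.1
eef_pos: [410.5, -49.6, 465.4]
tool_rot: [-1.627, 0.576, -0.8]
force: [1.0, -0.2, 0.7]
finger_gap: 85.5
```

Request:
{"method": "carry_out", "body": {
  "increments": "-0.67 -0.28 0.71 -0.9 100; -0.56 -0.27 0.78 -0.9 100; -0.47 -0.28 0.85 -0.9 100; -0.36 -0.27 0.9 -0.9 100; -0.24 -0.28 0.94 -0.9 100"
}}

```text
time_s: 3.6
eef_pos: [430.8, 150.3, 481.3]
tool_rot: [-1.759, 0.126, -0.253]
force: [1.7, -0.5, 0.6]
finger_gap: 85.5
```

```bash
python3 - <<'E'
from h import *
stat()
E
```

```text
t 3.6 x [430.8 150.3 481.3] q [ 0.284  0.209  0.517  1.884 -0.212  0.52 ] gap 85.5
face u,y,h of TCP 64.9 -2.2 379.6  tool in face frame rows x,y,z tool -> (u,y,n):
    x 0.897 -0.011 -0.442
    y -0.436 -0.187 -0.88
    z -0.073 0.982 -0.172
F [ 1.66 -0.47  0.64] Fface 1.8 -0.11 -0.37
```

Request:
{"method": "carry_out", "body": {
  "increments": "0 -1 -0.3 0 100; 0 -1 -0.3 0 100; 0 -1 -0.3 0 100; 0 -1 -0.3 0 100; 0 -1 -0.3 0 100"
}}

```text
time_s: 4.1
eef_pos: [386.6, 109.0, 590.4]
tool_rot: [-1.727, 0.05, -0.319]
force: [-0.0, 0.3, 0.1]
finger_gap: 85.4
```

```bash
python3 - <<'E'
from h import *
stat()
E
```

```text
t 4.1 x [386.6 109.  590.4] q [ 0.216  0.16   0.803  2.109 -0.212  0.436] gap 85.4
face u,y,h of TCP 93.6 -52.0 490.3  tool in face frame rows x,y,z tool -> (u,y,n):
    x 0.931 -0.002 -0.366
    y -0.362 -0.148 -0.92
    z -0.053 0.989 -0.139
F [-0.01  0.35  0.06] Fface -0.04 0.34 0.09
```

Request:
{"method": "carry_out", "body": {
  "increments": "0 -1 0 0 100; 0 -1 0 0 100; 0 -1 0 0 100; 0 -1 0 0 100; 0 -1 0 0 100"
}}

```text
time_s: 4.6
eef_pos: [340.7, 113.5, 638.0]
tool_rot: [-1.677, -0.065, -0.407]
force: [-0.3, 0.2, 0.5]
finger_gap: 85.4
```

Request:
{"method": "carry_out", "body": {
  "increments": "0 -1 0 0 100; 0 -1 0 0 100; 0 -1 0 0 100; 0 -1 0 0 100; 0 -1 0 0 100"
}}

```text
time_s: 5.1
eef_pos: [286.4, 110.6, 681.3]
tool_rot: [-1.618, -0.177, -0.491]
force: [-0.5, -0.4, 0.0]
finger_gap: 85.6
```

```bash
python3 - <<'E'
from h import *
stat()
E
```

```text
t 5.1 x [286.4 110.6 681.3] q [ 0.313 -0.047  0.852  2.109 -0.236  0.471] gap 85.6
face u,y,h of TCP 58.6 -71.8 619.5  tool in face frame rows x,y,z tool -> (u,y,n):
    x 0.991 0.02 -0.131
    y -0.131 -0.029 -0.991
    z -0.024 0.999 -0.026
F [-0.55 -0.45  0.04] Fface -0.35 -0.55 0.27
```

Request:
{"method": "carry_out", "body": {
  "increments": "0 -1 -0.5 0 100; 0 -1 -0.5 0 100; 0 -1 -0.5 0 100; 0 -1 -0.5 0 100; 0 -1 -0.5 0 100"
}}

```text
time_s: 5.6
eef_pos: [213.1, 36.2, 727.9]
tool_rot: [-1.611, -0.282, -0.605]
force: [0.9, 0.4, 0.9]
finger_gap: 85.2
```

```bash
python3 - <<'E'
from h import *
stat()
E
```

```text
t 5.6 x [213.1  36.2 727.9] q [-0.091 -0.231  0.866  2.109 -0.094  0.091] gap 85.2
face u,y,h of TCP 36.0 -160.2 688.5  tool in face frame rows x,y,z tool -> (u,y,n):
    x 1.0 0.014 0.006
    y 0.007 -0.028 -1.0
    z -0.014 1.0 -0.028
F [0.91 0.4  0.9 ] Fface 1.16 0.58 0.34
```

```bash
cat >> h.py <<'E'
def fw(u,y,h):
    p=np.load("p.npy"); return lift2w(p,face(u,y,h))
E
python3 - <<'E'
from h import *
x,Rm,s=pose(); print(fw(106,-27,270)); plan(x,Rm,fw(106,-27,270),0,10,55)
E
```

```text
[516.26448103 106.1997546  410.14      ]
0.17 1.04 0.36 0 55; 0.18 1.04 0.36 0 55; 0.17 1.03 0.36 0 55; 0.17 1.04 0.36 0 55; 0.18 1.04 0.36 0 55
0.17 1.04 0.36 0 55; 0.17 1.03 0.35 0 55; 0.17 1.04 0.36 0 55; 0.18 1.04 0.36 0 55; 0.17 1.04 0.36 0 55
```

Request:
{"method": "carry_out", "body": {
  "increments": "0.17 1 0.36 0 55; 0.17 1 0.36 0 55; 0.17 1 0.36 0 55; 0.17 1 0.36 0 55; 0.17 1 0.36 0 55"
}}

```text
time_s: 6.1
eef_pos: [358.6, 76.6, 576.2]
tool_rot: [-1.607, -0.29, -0.595]
force: [-0.2, -0.6, 0.6]
finger_gap: 47.0
```

Request:
{"method": "carry_out", "body": {
  "increments": "0.17 1 0.36 0 55; 0.17 1 0.36 0 55; 0.17 1 0.36 0 55; 0.17 1 0.36 0 55; 0.17 1 0.36 0 55"
}}

```text
time_s: 6.6
eef_pos: [505.3, 114.7, 423.1]
tool_rot: [-1.607, -0.289, -0.595]
force: [0.8, -0.2, 0.2]
finger_gap: 47.1
```

```bash
python3 - <<'E'
from h import *
import cv2
stat()
for n,(a,b,c,d) in {"scene":(120,270,280,440)}.items():
    im=optics.snapshot(n)[:,:,::-1]
    cv2.imwrite(f"pics/{n}1.png",cv2.resize(im[a:b,c:d],None,fx=4,fy=4,interpolation=cv2.INTER_CUBIC))
E
```

```text
t 6.6 x [505.3 114.7 423.1] q [ 0.187 -0.095 -0.13   1.017 -0.23   0.324] gap 47.1
face u,y,h of TCP 102.3 -21.1 287.7  tool in face frame rows x,y,z tool -> (u,y,n):
    x 1.0 0.023 0.004
    y 0.005 -0.021 -1.0
    z -0.023 1.0 -0.021
F [ 0.76 -0.2   0.16] Fface 0.75 -0.03 -0.28
```

View pics/scene1.png

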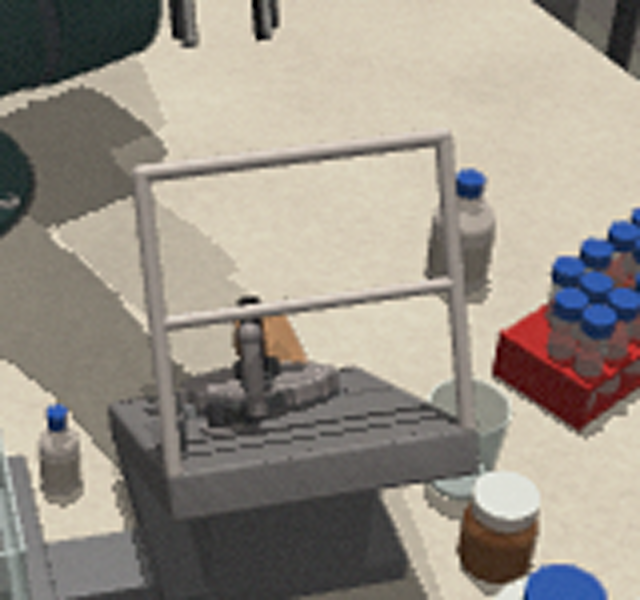

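```bash
python3 - <<'E'
from h import *
q=lambda x,y,k,a,b:np.array([(x+.5)/k-.5+a,(y+.5)/k-.5+b])
T=lambda x,y:q(x,y,4.7,225,140)
S=lambda x,y:q(x,y,4,280,120)
g=np.radians(35)
obs=[("top",T(145,170),face(174,104,200)),("top",T(412,228),face(174,-104,200)),
("top",T(175,119),face(174,104,100)),("top",T(418,170),face(174,-104,100)),
("scene",S(143,174),face(174,-104,200)),("scene",S(446,138),face(174,104,200)),
("scene",S(157,323),face(174,-104,100)),("scene",S(458,286),face(174,104,100)),
("top",T(145,338),face(-90,110,0)),("top",T(385,385),face(-90,-110,0)),
("top",T(280,285),face(0,0,20)),("scene",S(111,406),face(-90,-110,0)),("scene",S(172,488),face(180,-110,0)),("scene",S(481,439),face(180,110,0))
]
def res(p): return np.concatenate([proj(n,lift2w(p,X))-uv for n,uv,X in obs])
s=least_squares(res,[570,120,-.22],loss="soft_l1"); print(s.x); print(res(s.x).reshape(-1,2).round(1))
np.save("p.npy",s.x)
for th in(0,.1,.2,.3):
    f=g-th; print(th,proj("scene",lift2w(s.x,face(75+40*np.cos(f),-48+40*np.sin(f),74))))
print("obs ball",S(249,331))
stat()
E
```

```text
[ 5.74555663e+02  1.21281939e+02 -2.27927491e-01]
[[-1.  -0.9]
 [-0.5 -1.1]
 [-1.9 -1.2]
 [ 1.  -0.5]
 [-0.5  0.6]
 [-0.5  0.1]
 [ 0.4  1.1]
 [-0.3 -0.3]
 [-0.7 -0.4]
 [ 0.3  0.7]
 [-0.8 -0.2]
 [-1.2 -0.6]
 [-0.9 -2.7]
 [-0.2 -2.8]]
0 [343.07689231 203.44006745]
0.1 [342.1060145  203.71109044]
0.2 [341.03443625 203.97571826]
0.3 [339.87318451 204.23103453]
obs ball [341.875 202.375]
t 6.65 x [507.4 115.2 416.9] q [ 0.187 -0.087 -0.137  1.01  -0.23   0.324] gap 46.9
face u,y,h of TCP 100.4 -21.1 281.5  tool in face frame rows x,y,z tool -> (u,y,n):
    x 0.999 0.035 -0.002
    y -0.002 -0.016 -1.0
    z -0.035 0.999 -0.016
F [ 2.94 -0.94 -8.63] Fface -1.96 -0.25 -8.95
```

```bash
python3 - <<'E'
from h import *
x,Rm,s=pose(); stat(); plan(x,Rm,fw(107,-28,110),0,5,55)
E
```

```text
t 6.65 x [507.4 115.2 416.9] q [ 0.187 -0.087 -0.137  1.01  -0.23   0.324] gap 46.9
face u,y,h of TCP 100.4 -21.1 281.5  tool in face frame rows x,y,z tool -> (u,y,n):
    x 0.999 0.035 -0.002
    y -0.002 -0.016 -1.0
    z -0.035 0.999 -0.016
F [ 2.94 -0.94 -8.63] Fface -1.96 -0.25 -8.95
0.03 0.86 -0.02 0 55; 0.04 0.86 -0.02 0 55; 0.03 0.85 -0.02 0 55; 0.03 0.86 -0.03 0 55; 0.04 0.86 -0.02 0 55
```

Request:
{"method": "carry_out", "body": {
  "increments": "0.06 0.8 -0.05 0 55; 0.06 0.8 -0.05 0 55; 0.04 0.8 -0.02 0 55; 0 0.8 0 0 55; 0 0.7 0 0 55"
}}

```text
time_s: 7.15
eef_pos: [589.9, 87.4, 294.6]
tool_rot: [-1.608, -0.289, -0.594]
force: [0.2, -0.1, 0.4]
finger_gap: 46.9
```

```bash
python3 - <<'E'
from h import *
import cv2
for n,(a,b,c,d) in {"scene":(120,270,280,440)}.items():
    im=optics.snapshot(n)[:,:,::-1]
    cv2.imwrite(f"pics/{n}2.png",cv2.resize(im[a:b,c:d],None,fx=4,fy=4,interpolation=cv2.INTER_CUBIC))
stat()
E
```

```text
t 7.2 x [590.1  86.8 290.4] q [ 0.094  0.049 -0.35   0.641 -0.184  0.242] gap 47.0
face u,y,h of TCP 107.1 -30.1 128.1  tool in face frame rows x,y,z tool -> (u,y,n):
    x 0.999 0.034 -0.001
    y -0.0 -0.016 -1.0
    z -0.034 0.999 -0.016
F [ 0.36 -0.74 -6.14] Fface -2.81 -0.64 -5.48
```

View pics/scene2.png

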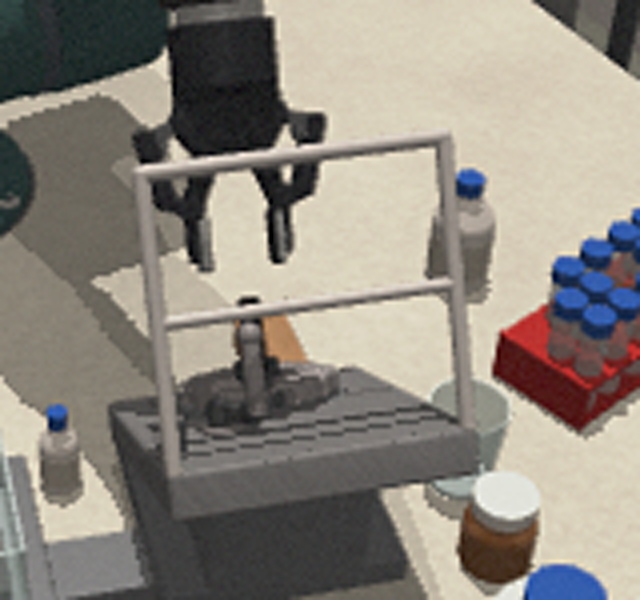

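Request:
{"method": "carry_out", "body": {
  "increments": "0 0.6 0.05 0 55; 0 0.6 0.02 0 55; 0 0.4 0 0 55; 0 0 0 0 55"
}}

```text
time_s: 7.6
eef_pos: [622.8, 81.6, 240.0]
tool_rot: [-1.609, -0.287, -0.592]
force: [-0.3, -0.5, 0.3]
finger_gap: 46.9
```

```bash
python3 - <<'E'
from h import *
import cv2
for n,(a,b,c,d) in {"scene":(120,270,280,440)}.items():
    im=optics.snapshot(n)[:,:,::-1]
    cv2.imwrite(f"pics/{n}3.png",cv2.resize(im[a:b,c:d],None,fx=4,fy=4,interpolation=cv2.INTER_CUBIC))
stat()
E
```

```text
t 7.65 x [622.8  81.7 241.3] q [ 0.077  0.127 -0.403  0.504 -0.175  0.227] gap 47.0
face u,y,h of TCP 109.1 -27.6 69.0  tool in face frame rows x,y,z tool -> (u,y,n):
    x 0.999 0.034 0.002
    y 0.003 -0.015 -1.0
    z -0.034 0.999 -0.015
F [0.64 0.18 1.84] Fface 1.47 0.32 1.25
```

View pics/scene3.png

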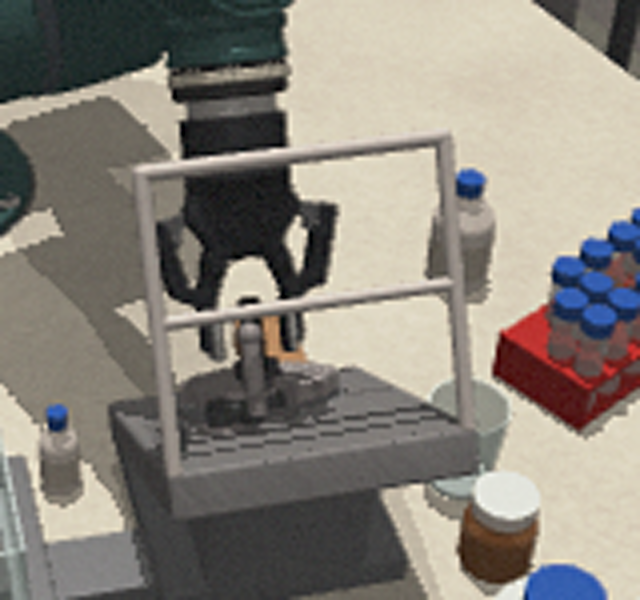

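Request:
{"method": "carry_out", "body": {
  "increments": "0 0.1 -0.25 0 55; 0.05 0 -0.25 0 55; 0.05 0 -0.25 0 55; 0 0 -0.2 0 55; 0 0 -0.15 0 55"
}}

```text
time_s: 8.15
eef_pos: [619.4, 36.4, 241.9]
tool_rot: [-1.608, -0.288, -0.595]
force: [0.6, 0.3, -0.7]
finger_gap: 46.9
```

```bash
python3 - <<'E'
from h import *
import cv2
for n,(a,b,c,d) in {"scene":(120,270,280,440)}.items():
    im=optics.snapshot(n)[:,:,::-1]
    cv2.imwrite(f"pics/{n}4.png",cv2.resize(im[a:b,c:d],None,fx=4,fy=4,interpolation=cv2.INTER_CUBIC))
stat()
E
```

```text
t 8.2 x [619.2  36.  241.7] q [-0.017  0.103 -0.433  0.485 -0.127  0.146] gap 47.0
face u,y,h of TCP 115.1 -73.0 65.7  tool in face frame rows x,y,z tool -> (u,y,n):
    x 0.999 0.033 0.004
    y 0.004 -0.015 -1.0
    z -0.033 0.999 -0.015
F [ 0.19  0.16 -0.11] Fface 0.07 0.2 -0.17
```

View pics/scene4.png

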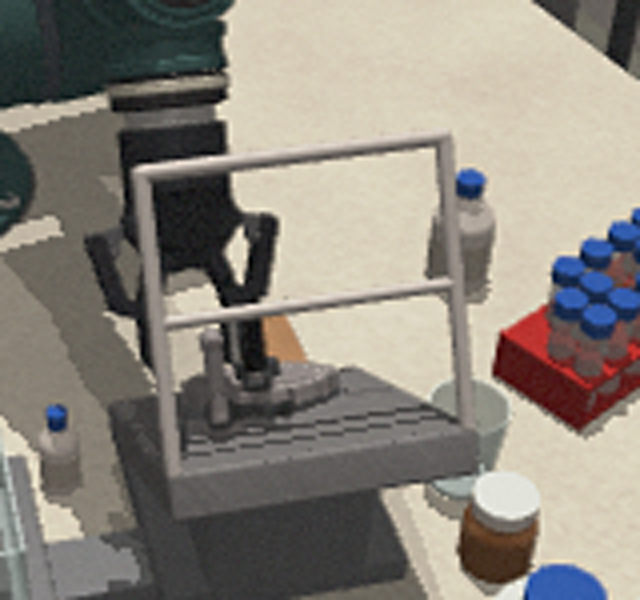

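Request:
{"method": "carry_out", "body": {
  "increments": "0 0 0 0 55; 0 0 0 0 55; 0 0 0 0 55"
}}

```text
time_s: 8.5
eef_pos: [619.6, 37.7, 241.4]
tool_rot: [-1.608, -0.289, -0.594]
force: [0.0, 0.1, -0.4]
finger_gap: 47.3
```

```bash
python3 - <<'E'
from h import *
import cv2
p=np.load("p.npy")
for n,(a,b,c,d) in {"scene":(120,270,280,440)}.items():
    im=optics.snapshot(n)[:,:,::-1]
    cv2.imwrite(f"pics/{n}5.png",cv2.resize(im[a:b,c:d],None,fx=4,fy=4,interpolation=cv2.INTER_CUBIC))
for th in(0.6,.8,1,1.1,1.2,1.25):
    f=np.radians(35)-th; print(th,(proj("scene",lift2w(p,face(75+40*np.cos(f),-48+40*np.sin(f),74)))-[280,120]+.5)*4)
stat()
E
```

```text
0.6 [225.91410519 341.65341862]
0.8 [214.72763581 343.09412884]
1 [203.47008417 344.15498054]
1.1 [197.9698636  344.52790783]
1.2 [192.63605749 344.79033778]
1.25 [190.04972715 344.87929673]
t 8.55 x [619.7  37.8 241.4] q [-0.014  0.105 -0.432  0.485 -0.128  0.148] gap 47.1
face u,y,h of TCP 115.0 -71.2 65.4  tool in face frame rows x,y,z tool -> (u,y,n):
    x 0.999 0.034 0.003
    y 0.004 -0.014 -1.0
    z -0.034 0.999 -0.014
F [-0.63  0.12  0.87] Fface -0.08 -0.03 1.08
```

View pics/scene5.png

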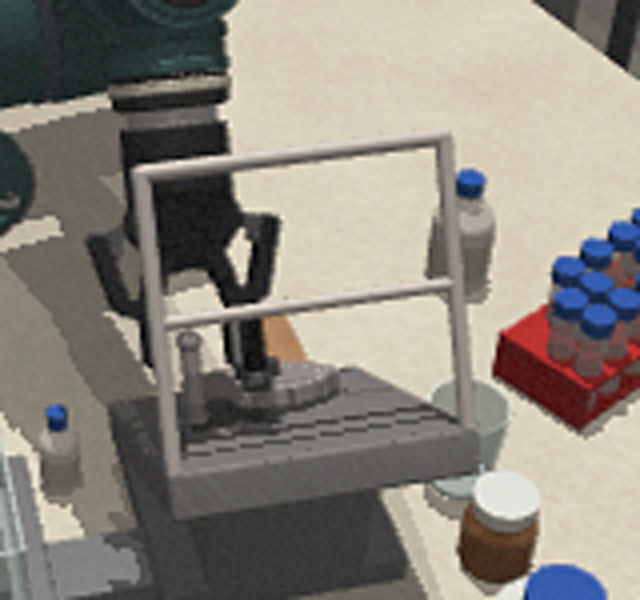

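```bash
python3 - <<'E'
from h import *
p=np.load("p.npy")
print((np.array([248,305])+.5)/4-.5+[280,120])
for a in(0,-5,-10,-15,-20):
    g=np.radians(a); print(a,[ proj(n,fw(45*np.cos(g),45*np.sin(g),90)).round(1) for n in("scene","top")])
x,Rm,s=pose()
# rows: up 60 then over
plan(x,Rm,x+60*LR(p)@N,0,2,55)
plan(x,Rm,x+fw(44,-11,125)-fw(115,-71,125),0,3,55)
E
```

```text
[341.625 195.875]
0 [array([345.5, 194.1]), array([282.4, 198.3])]
-5 [array([344.2, 194.3]), array([283.3, 198.5])]
-10 [array([342.9, 194.5]), array([284.3, 198.9])]
-15 [array([341.6, 194.6]), array([285.2, 199.3])]
-20 [array([340.3, 194.7]), array([286.1, 199.7])]
0 -0.75 -0.01 0 55; 0.01 -0.75 -0.01 0 55
-0.57 -0.01 0.52 0 55; -0.58 -0.01 0.52 0 55; -0.57 -0.01 0.52 0 55
```

Request:
{"method": "carry_out", "body": {
  "increments": "0 -0.8 0 0 50; 0 -0.8 0 0 50; -0.57 0 0.52 0 50; -0.58 0 0.52 0 50; -0.57 0 0.52 0 50"
}}

```text
time_s: 9.05
eef_pos: [541.5, 118.8, 257.0]
tool_rot: [-1.608, -0.289, -0.595]
force: [-0.2, -0.1, -0.2]
finger_gap: 43.0
```

Request:
{"method": "carry_out", "body": {
  "increments": "0 0 0 0 50"
}}

```text
time_s: 9.15
eef_pos: [539.9, 120.1, 255.3]
tool_rot: [-1.608, -0.289, -0.59]
force: [0.5, 0.1, -0.8]
finger_gap: 42.6
```

```bash
python3 - <<'E'
from h import *
import cv2
p=np.load("p.npy")
for n,(a,b,c,d) in {"scene":(120,270,280,440),"top":(150,230,240,370)}.items():
    im=optics.snapshot(n)[:,:,::-1]
    cv2.imwrite(f"pics/{n}6.png",cv2.resize(im[a:b,c:d],None,fx=4 if n=="scene" else 6,fy=4 if n=="scene" else 6,interpolation=cv2.INTER_CUBIC))
stat()
E
```

```text
t 9.25 x [542.2 118.6 257.2] q [ 0.18   0.006 -0.489  0.556 -0.226  0.316] gap 42.8
face u,y,h of TCP 43.8 -9.9 128.5  tool in face frame rows x,y,z tool -> (u,y,n):
    x 0.999 0.035 0.004
    y 0.004 -0.014 -1.0
    z -0.035 0.999 -0.014
F [-0.1  -0.19  0.97] Fface 0.47 -0.21 0.85
```

View pics/scene6.png

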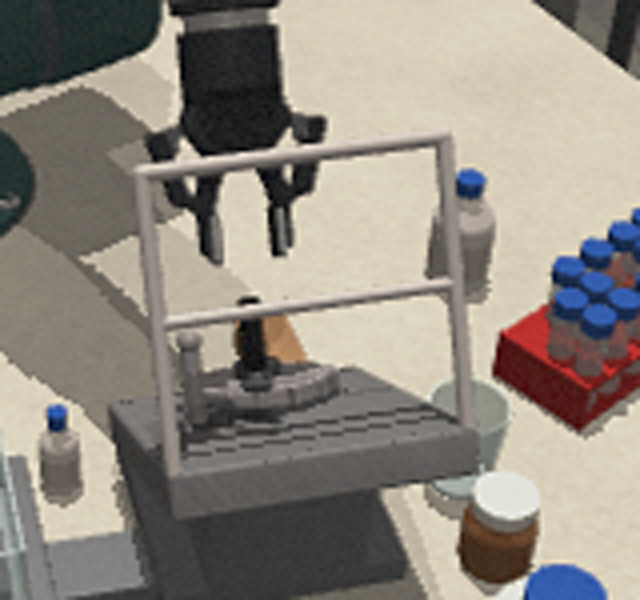

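View pics/top6.png

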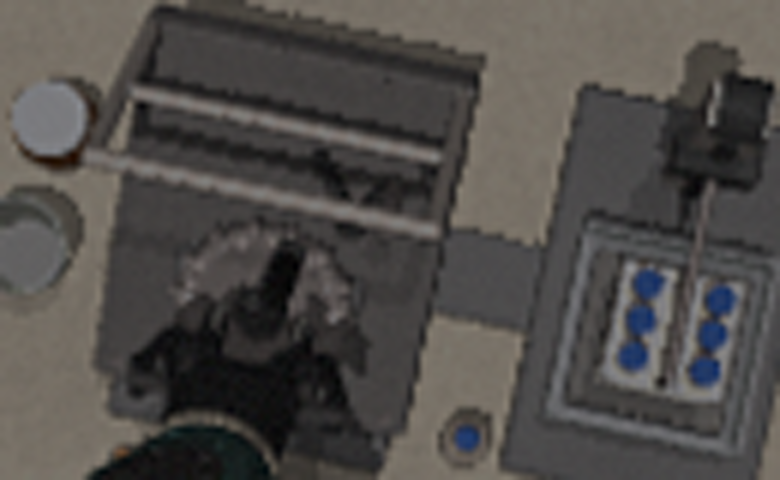

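```bash
python3 - <<'E'
import cv2
a=cv2.imread("pics/scene0.png")[190:320,225:315]
cv2.imwrite("pics/tank.png",cv2.convertScaleAbs(cv2.resize(a,None,fx=6,fy=6,interpolation=cv2.INTER_CUBIC)[:600],alpha=1.3))
E
```

```text
(no output)
```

View pics/tank.png

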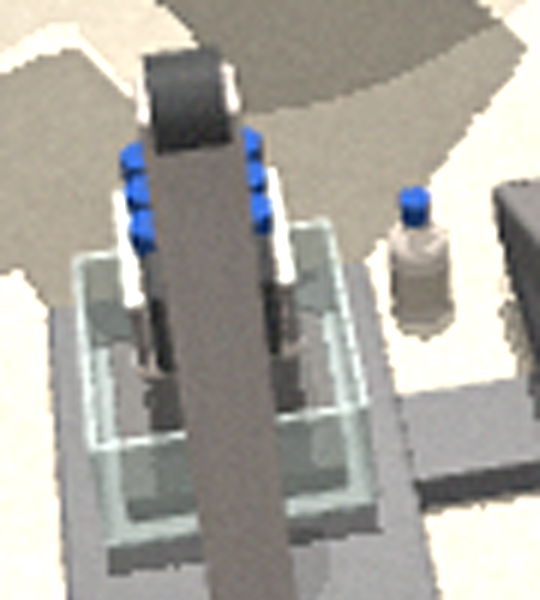

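Request:
{"method": "carry_out", "body": {
  "increments": "0 0.5 0 0 50; 0 0.5 0 0 50; 0 0.4 0.03 0 50; 0 0 0 0 50"
}}

```text
time_s: 9.65
eef_pos: [571.9, 110.6, 208.4]
tool_rot: [-1.609, -0.286, -0.594]
force: [-0.3, -0.3, 0.4]
finger_gap: 42.6
```

```bash
python3 - <<'E'
from h import *
import cv2
for n,(a,b,c,d) in {"scene":(120,270,280,440)}.items():
    im=optics.snapshot(n)[:,:,::-1]
    cv2.imwrite(f"pics/{n}7.png",cv2.resize(im[a:b,c:d],None,fx=4,fy=4,interpolation=cv2.INTER_CUBIC))
stat()
E
```

```text
t 9.7 x [571.8 110.8 209.4] q [ 0.152  0.085 -0.544  0.418 -0.213  0.294] gap 42.9
face u,y,h of TCP 44.4 -10.8 71.8  tool in face frame rows x,y,z tool -> (u,y,n):
    x 0.999 0.033 0.003
    y 0.003 -0.015 -1.0
    z -0.033 0.999 -0.016
F [-0.16  1.4   1.22] Fface 0.25 1.32 1.29
```

View pics/scene7.png

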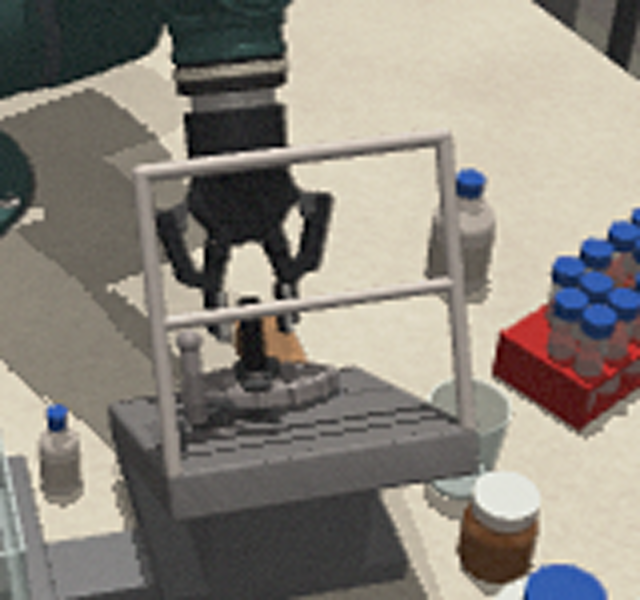

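```bash
python3 - <<'E'
from h import *
p=np.load("p.npy");L=LR(p)
for z in(100,170):
    c=onz("top",(600/4.7+225-.4,302/4.7+140-.4),z); print("rack centre",z,c,L.T@(c-[p[0],p[1],0]))
# tank rim corners at z=105 in top crop: 
for q in((535,222),(680,252),(648,405),(505,368)): 
    c=onz("top",(q[0]/4.7+225-.4,q[1]/4.7+140-.4),105); print("rim",L.T@(c-[p[0],p[1],0]))
def sc(x,y): return (225+(x+.5)/6-.5,190+(y+.5)/6-.5)
for xc in (-5,0,5):
  for nm,px,off in (("rackL",sc(148,376),(xc+40,-310)),("rackR",sc(292,353),(xc+40,-230))):
    pass
print("predicted scene crop px of rack near corners & step near corners vs z")
inv=lambda v:((v-[225,190])+.5)*6-.5
for z in(30,45,60,75,90,110):
    f=lambda x,y:inv(proj("scene",lift2w(p,[x,y,z]))).round(0)
    print(z,"rackL",f(40,-310),"rackR",f(40,-230),"stepL",f(56,-326),"stepR",f(56,-214),"stepfarL",f(-56,-326))
E
```

```text
rack centre 100 [ 546.45554169 -156.45234279  100.        ] [  35.38322742 -276.90065914  100.        ]
rack centre 170 [ 542.1885887  -150.50225807  170.        ] [  29.88215573 -272.06861958  170.        ]
rim [  91.62268186 -206.89612923  105.        ]
rim [  92.26074603 -335.93088836  105.        ]
rim [ -44.07250041 -335.54489331  105.        ]
rim [ -38.4341949  -207.45704468  105.        ]
predicted scene crop px of rack near corners & step near corners vs z
30 rackL [154. 461.] rackR [308. 435.] stepL [125. 490.] stepR [343. 453.] stepfarL [109. 332.]
45 rackL [151. 442.] rackR [306. 416.] stepL [122. 470.] stepR [341. 434.] stepfarL [106. 313.]
60 rackL [148. 422.] rackR [304. 397.] stepL [118. 451.] stepR [340. 415.] stepfarL [102. 294.]
75 rackL [144. 402.] rackR [302. 377.] stepL [115. 431.] stepR [338. 395.] stepfarL [ 99. 274.]
90 rackL [141. 382.] rackR [300. 357.] stepL [111. 411.] stepR [336. 375.] stepfarL [ 95. 254.]
110 rackL [136. 355.] rackR [297. 329.] stepL [106. 383.] stepR [334. 347.] stepfarL [ 91. 227.]
```

Request:
{"method": "carry_out", "body": {
  "increments": "0 0 0 0 10; 0 0 0 0 10; 0 0 0 0 10; 0 0 0 0 10",
  "newtons": 25
}}

```text
time_s: 10.1
eef_pos: [571.7, 111.4, 211.0]
tool_rot: [-1.608, -0.29, -0.596]
force: [-4.2, -2.5, 7.8]
finger_gap: 17.3
```

```bash
python3 - <<'E'
from h import *
stat()
p=np.load("p.npy"); x,Rm,s=pose(); L=LR(p)
a0=np.radians(-15)
B=np.stack([L@U,L@Y,L@N],1)
def rows(a,da,n):
    for i in range(n):
        d=45*np.array([np.cos(a+da)-np.cos(a),np.sin(a+da)-np.sin(a),0]); a+=da
        print(round(np.degrees(a)),(Rm.T@B@d/40).round(3))
rows(a0,-.1,30)
E
```

```text
t 10.1 x [571.7 111.4 211. ] q [ 0.153  0.083 -0.544  0.417 -0.214  0.294] gap 17.3
face u,y,h of TCP 45.0 -10.2 73.2  tool in face frame rows x,y,z tool -> (u,y,n):
    x 0.999 0.034 0.006
    y 0.006 -0.015 -1.0
    z -0.034 0.999 -0.015
F [-4.22 -2.5   7.8 ] Fface 1.13 -3.39 8.49
-21 [-0.038  0.001 -0.106]
-26 [-0.048  0.001 -0.101]
-32 [-0.058  0.001 -0.096]
-38 [-0.068  0.001 -0.09 ]
-44 [-0.076  0.001 -0.083]
-49 [-0.084  0.001 -0.075]
-55 [-0.091  0.    -0.066]
-61 [-0.097  0.    -0.056]
-67 [-0.102  0.    -0.046]
-72 [-0.107 -0.    -0.036]
-78 [-0.11  -0.    -0.025]
-84 [-0.112 -0.    -0.014]
-89 [-0.112 -0.001 -0.003]
-95 [-0.112 -0.001  0.008]
-101 [-0.111 -0.001  0.02 ]
-107 [-0.108 -0.001  0.03 ]
-112 [-0.105 -0.001  0.041]
-118 [-0.1   -0.001  0.051]
-124 [-0.094 -0.001  0.061]
-130 [-0.088 -0.002  0.07 ]
-135 [-0.08  -0.002  0.079]
-141 [-0.072 -0.002  0.086]
-147 [-0.063 -0.002  0.093]
-153 [-0.054 -0.002  0.099]
-158 [-0.043 -0.002  0.104]
-164 [-0.033 -0.002  0.108]
-170 [-0.022 -0.002  0.11 ]
-175 [-0.011 -0.002  0.112]
-181 [ 0.    -0.002  0.112]
-187 [ 0.012 -0.002  0.112]
```

Request:
{"method": "carry_out", "body": {
  "increments": "-0.04 0 -0.105 0 10; -0.05 0 -0.1 0 10; -0.06 0 -0.095 0 10; -0.07 0 -0.09 0 10; -0.075 0 -0.085 0 10"
}}

```text
time_s: 10.6
eef_pos: [559.0, 94.4, 205.9]
tool_rot: [-1.608, -0.291, -0.599]
force: [6.1, -5.1, 5.2]
finger_gap: 17.2
```

```bash
python3 - <<'E'
from h import *
stat()
E
```

```text
t 10.6 x [559.   94.4 205.9] q [ 0.119  0.057 -0.592  0.387 -0.198  0.264] gap 17.2
face u,y,h of TCP 35.2 -29.7 73.4  tool in face frame rows x,y,z tool -> (u,y,n):
    x 0.999 0.033 0.008
    y 0.008 -0.015 -1.0
    z -0.033 0.999 -0.015
F [ 6.13 -5.08  5.18] Fface 8.78 -3.57 0.62
```

Request:
{"method": "carry_out", "body": {
  "increments": "-0.07 0 -0.085 0 10; -0.085 0 -0.07 0 10; -0.09 0 -0.065 0 10; -0.095 0 -0.06 0 10; -0.1 0 -0.05 0 10"
}}

```text
time_s: 11.1
eef_pos: [540.6, 84.9, 195.9]
tool_rot: [-1.607, -0.29, -0.596]
force: [-0.8, 3.2, 5.0]
finger_gap: 17.2
```

```bash
cat >> h.py <<'E'
def crank():
    p=np.load("p.npy"); x,Rm,s=pose(); L=LR(p)
    a=L.T@(x-np.array([p[0],p[1],0]))-A; u,y=a@U,a@Y; an=np.arctan2(y,u)
    F=L.T@s["force"]; f=np.array([F@U,F@Y])
    print("t %.2f u %.1f y %.1f h %.1f r %.1f ang %.1fdeg | tang resist %.2f radial %.2f normal %.2f gap %.1f"%(s["time_s"],u,y,a@N,np.hypot(u,y),np.degrees(an),-(f@[np.sin(an),-np.cos(an)]),f@[np.cos(an),np.sin(an)],F@N,s["finger_gap"]))
    for da in np.radians([-3,-6]):
        B=np.stack([L@U,L@Y,L@N],1); b=an
        print([tuple((Rm.T@B@(45*np.array([np.cos(b+(i+1)*da)-np.cos(b+i*da),np.sin(b+(i+1)*da)-np.sin(b+i*da),0]))/40).round(3)[[0,2]].tolist()) for i in range(5)])
E
python3 -c "
from h import *
crank()"
```

```text
t 11.10 u 16.5 y -43.1 h 73.3 r 46.2 ang -69.0deg | tang resist 2.36 radial -2.27 normal 5.02 gap 17.2
[(-0.056, -0.018), (-0.057, -0.015), (-0.058, -0.012), (-0.058, -0.009), (-0.059, -0.006)]
[(-0.113, -0.033), (-0.116, -0.021), (-0.117, -0.008), (-0.118, 0.004), (-0.117, 0.016)]
```

Request:
{"method": "carry_out", "body": {
  "increments": "-0.11 0 -0.035 0 10; -0.11 0 -0.025 0 10; -0.11 0 -0.015 0 10"
}}

```text
time_s: 11.4
eef_pos: [529.0, 84.7, 188.9]
tool_rot: [-1.605, -0.29, -0.595]
force: [1.3, 7.7, 4.8]
finger_gap: 17.1
```

```bash
python3 - <<'E'
from h import *
import cv2
crank()
im=optics.snapshot("scene")[:,:,::-1]
cv2.imwrite("pics/s8.png",cv2.convertScaleAbs(cv2.resize(im[190:290,225:355],None,fx=6,fy=6,interpolation=cv2.INTER_CUBIC),alpha=1.3))
crank()
E
```

```text
t 11.40 u 3.3 y -46.0 h 73.3 r 46.1 ang -85.9deg | tang resist 2.70 radial -7.59 normal 4.36 gap 17.1
[(-0.059, -0.001), (-0.059, 0.002), (-0.059, 0.006), (-0.058, 0.009), (-0.058, 0.012)]
[(-0.118, 0.002), (-0.117, 0.014), (-0.115, 0.026), (-0.111, 0.038), (-0.107, 0.05)]
t 11.45 u 2.4 y -46.0 h 73.2 r 46.0 ang -87.0deg | tang resist 0.89 radial -6.35 normal 7.86 gap 17.4
[(-0.059, 0.0), (-0.059, 0.004), (-0.059, 0.007), (-0.058, 0.01), (-0.058, 0.013)]
[(-0.118, 0.004), (-0.117, 0.016), (-0.114, 0.028), (-0.111, 0.04), (-0.106, 0.052)]
```

View pics/s8.png

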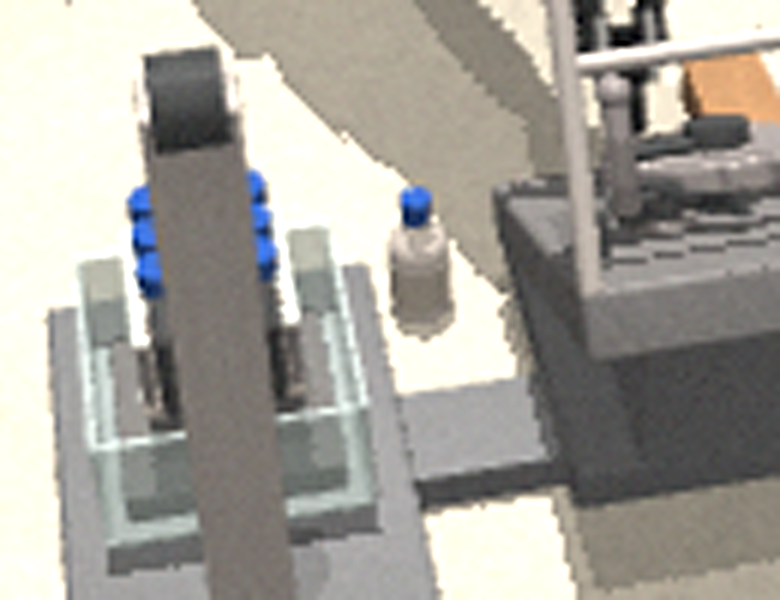

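Request:
{"method": "carry_out", "body": {
  "increments": "-0.085 0 0.02 0 10; -0.085 0 0.02 0 10; -0.085 0 0.025 0 10; -0.08 0 0.025 0 10"
}}

```text
time_s: 11.85
eef_pos: [518.1, 89.2, 181.5]
tool_rot: [-1.609, -0.289, -0.596]
force: [-6.2, -2.7, 11.0]
finger_gap: 16.8
```

```bash
python3 -c "
from h import *
crank()"
```

```text
t 11.85 u -10.5 y -44.0 h 73.2 r 45.3 ang -103.4deg | tang resist 2.15 radial 3.67 normal 12.17 gap 16.8
[(-0.056, 0.017), (-0.055, 0.02), (-0.054, 0.023), (-0.053, 0.026), (-0.052, 0.028)]
[(-0.112, 0.037), (-0.107, 0.049), (-0.102, 0.059), (-0.095, 0.07), (-0.087, 0.079)]
```

Request:
{"method": "carry_out", "body": {
  "increments": "-0.056 -0.01 0.02 0 10; -0.055 -0.01 0.02 0 10; -0.054 0 0.023 0 10; -0.053 0 0.026 0 10"
}}

```text
time_s: 12.25
eef_pos: [511.1, 94.5, 176.7]
tool_rot: [-1.608, -0.288, -0.594]
force: [-0.6, -3.4, 1.8]
finger_gap: 17.0
```

```bash
python3 -c "
from h import *
crank()"
```

```text
t 12.25 u -19.9 y -40.4 h 73.4 r 45.0 ang -116.2deg | tang resist 2.56 radial 2.62 normal 1.41 gap 17.0
[(-0.051, 0.029), (-0.05, 0.032), (-0.048, 0.034), (-0.046, 0.037), (-0.044, 0.039)]
[(-0.101, 0.061), (-0.094, 0.071), (-0.086, 0.08), (-0.077, 0.089), (-0.067, 0.097)]
```

Request:
{"method": "carry_out", "body": {
  "increments": "-0.051 0 0.03 0 10; -0.05 0 0.032 0 10; -0.048 0 0.034 0 10; -0.046 0 0.037 0 10"
}}

```text
time_s: 12.65
eef_pos: [505.8, 101.1, 172.4]
tool_rot: [-1.608, -0.289, -0.594]
force: [-3.4, -2.4, 4.7]
finger_gap: 17.1
```

```bash
python3 - <<'E'
from h import *
import cv2
crank()
im=optics.snapshot("scene")[:,:,::-1]
cv2.imwrite("pics/s9.png",cv2.convertScaleAbs(cv2.resize(im[190:290,225:315],None,fx=6,fy=6,interpolation=cv2.INTER_CUBIC),alpha=1.3))
crank()
E
```

```text
t 12.65 u -27.8 y -35.2 h 73.3 r 44.8 ang -128.3deg | tang resist 2.04 radial 2.36 normal 5.43 gap 17.1
[(-0.044, 0.039), (-0.042, 0.041), (-0.04, 0.044), (-0.037, 0.046), (-0.035, 0.047)]
[(-0.086, 0.081), (-0.077, 0.089), (-0.067, 0.097), (-0.057, 0.103), (-0.046, 0.109)]
t 12.70 u -28.0 y -35.0 h 73.3 r 44.8 ang -128.7deg | tang resist 0.57 radial 2.90 normal 6.47 gap 16.9
[(-0.044, 0.04), (-0.042, 0.042), (-0.039, 0.044), (-0.037, 0.046), (-0.034, 0.048)]
[(-0.085, 0.081), (-0.076, 0.09), (-0.066, 0.097), (-0.056, 0.104), (-0.045, 0.109)]
```

View pics/s9.png

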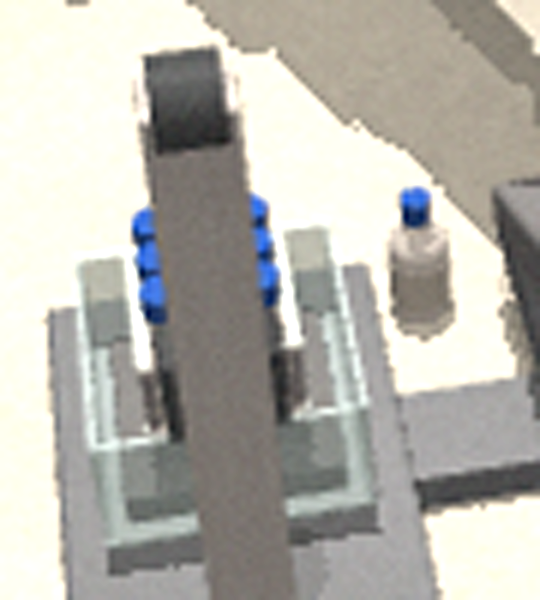

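Request:
{"method": "carry_out", "body": {
  "increments": "-0.044 0 0.04 0 10; -0.042 0 0.042 0 10; -0.04 0 0.044 0 10"
}}

```text
time_s: 13.0
eef_pos: [502.8, 106.9, 169.7]
tool_rot: [-1.608, -0.289, -0.594]
force: [-4.1, -2.6, 6.9]
finger_gap: 17.2
```

```bash
python3 -c "
from h import *
crank()"
```

```text
t 13.00 u -32.8 y -30.2 h 73.2 r 44.6 ang -137.4deg | tang resist 3.03 radial 1.78 normal 7.64 gap 17.2
[(-0.037, 0.046), (-0.035, 0.048), (-0.032, 0.049), (-0.03, 0.051), (-0.027, 0.052)]
[(-0.072, 0.093), (-0.062, 0.1), (-0.051, 0.106), (-0.04, 0.111), (-0.028, 0.114)]
```

Request:
{"method": "carry_out", "body": {
  "increments": "-0.037 0 0.046 0 10; -0.035 0 0.048 0 10; -0.032 0 0.049 0 10"
}}

```text
time_s: 13.3
eef_pos: [500.6, 113.3, 167.4]
tool_rot: [-1.607, -0.289, -0.595]
force: [-4.1, -2.0, 7.3]
finger_gap: 17.0
```

```bash
python3 -c "
from h import *
crank()"
```

```text
t 13.30 u -37.1 y -24.5 h 73.2 r 44.5 ang -146.5deg | tang resist 2.89 radial 0.84 normal 8.05 gap 17.0
[(-0.029, 0.051), (-0.027, 0.052), (-0.024, 0.054), (-0.021, 0.055), (-0.018, 0.056)]
[(-0.056, 0.103), (-0.045, 0.109), (-0.034, 0.113), (-0.022, 0.116), (-0.009, 0.117)]
```

Request:
{"method": "carry_out", "body": {
  "increments": "-0.019 0 0.035 0 10; -0.018 0 0.036 0 10"
}}

```text
time_s: 13.5
eef_pos: [499.9, 116.3, 166.6]
tool_rot: [-1.607, -0.289, -0.594]
force: [-5.1, -2.1, 8.2]
finger_gap: 16.6
```

```bash
python3 -c "
from h import *
crank()"
```

```text
t 13.50 u -38.6 y -21.7 h 73.2 r 44.3 ang -150.6deg | tang resist 3.08 radial 1.10 normal 9.37 gap 16.6
[(-0.026, 0.053), (-0.023, 0.054), (-0.02, 0.055), (-0.017, 0.056), (-0.014, 0.057)]
[(-0.049, 0.107), (-0.037, 0.112), (-0.025, 0.115), (-0.013, 0.117), (-0.001, 0.118)]
```

Request:
{"method": "carry_out", "body": {
  "increments": "-0.017 0 0.036 0 10; -0.015 0 0.037 0 10"
}}

```text
time_s: 13.7
eef_pos: [499.5, 119.3, 165.8]
tool_rot: [-1.607, -0.289, -0.594]
force: [-7.0, -1.3, 9.5]
finger_gap: 17.2
```

```bash
python3 - <<'E'
from h import *
import cv2
crank()
im=optics.snapshot("scene")[:,:,::-1]
cv2.imwrite("pics/s10.png",cv2.convertScaleAbs(cv2.resize(im[190:290,225:315],None,fx=6,fy=6,interpolation=cv2.INTER_CUBIC),alpha=1.3))
E
```

```text
t 13.70 u -40.0 y -18.9 h 73.2 r 44.2 ang -154.7deg | tang resist 2.42 radial 1.64 normal 11.51 gap 17.2
[(-0.022, 0.055), (-0.019, 0.056), (-0.016, 0.057), (-0.013, 0.057), (-0.01, 0.058)]
[(-0.041, 0.11), (-0.029, 0.114), (-0.017, 0.117), (-0.005, 0.118), (0.008, 0.117)]
```

View pics/s10.png

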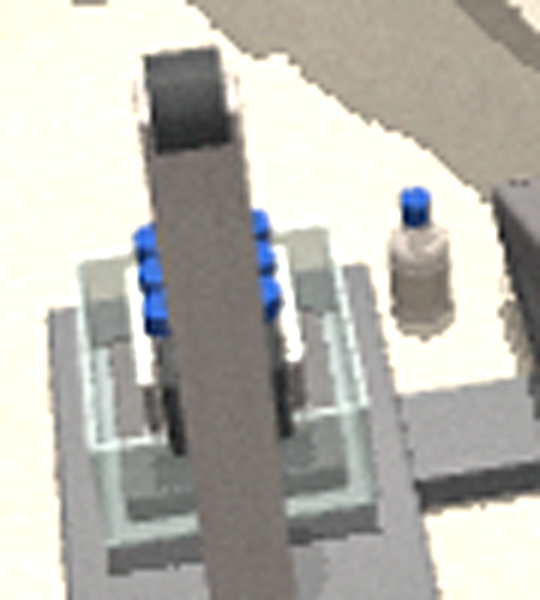

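Request:
{"method": "carry_out", "body": {
  "increments": "-0.017 -0.01 0.044 0 10; -0.015 -0.01 0.045 0 10"
}}

```text
time_s: 13.95
eef_pos: [498.9, 123.0, 165.3]
tool_rot: [-1.608, -0.289, -0.594]
force: [8.9, -3.7, -8.8]
finger_gap: 17.4
```

```bash
python3 -c "
from h import *
crank()"
```

```text
t 13.95 u -41.5 y -15.4 h 73.5 r 44.3 ang -159.6deg | tang resist 2.73 radial -2.66 normal -12.49 gap 17.4
[(-0.017, 0.056), (-0.014, 0.057), (-0.011, 0.058), (-0.008, 0.058), (-0.005, 0.059)]
[(-0.031, 0.113), (-0.019, 0.116), (-0.007, 0.118), (0.005, 0.118), (0.017, 0.116)]
```

Request:
{"method": "carry_out", "body": {
  "increments": "-0.013 0 0.045 0 10; -0.01 0 0.046 0 10"
}}

```text
time_s: 14.15
eef_pos: [498.9, 126.7, 164.7]
tool_rot: [-1.608, -0.288, -0.594]
force: [4.4, -2.8, -1.9]
finger_gap: 17.3
```

```bash
python3 -c "
from h import *
crank()"
```

```text
t 14.15 u -42.5 y -11.9 h 73.4 r 44.2 ang -164.4deg | tang resist 2.51 radial -2.57 normal -4.19 gap 17.3
[(-0.012, 0.058), (-0.009, 0.058), (-0.006, 0.059), (-0.003, 0.059), (-0.0, 0.059)]
[(-0.022, 0.116), (-0.009, 0.117), (0.003, 0.118), (0.015, 0.117), (0.027, 0.115)]
```

Request:
{"method": "carry_out", "body": {
  "increments": "-0.006 0 0.03 0 10; -0.005 0 0.03 0 10",
  "newtons": 20
}}

```text
time_s: 14.35
eef_pos: [499.0, 129.0, 164.4]
tool_rot: [-1.608, -0.288, -0.594]
force: [4.2, -3.5, -3.0]
finger_gap: 17.2
```

Request:
{"method": "carry_out", "body": {
  "increments": "-0.004 0 0.03 0 10; -0.003 0 0.03 0 10"
}}

```text
time_s: 14.55
eef_pos: [499.2, 131.4, 164.2]
tool_rot: [-1.608, -0.288, -0.594]
force: [4.2, -2.7, -3.0]
finger_gap: 17.4
```

```bash
python3 - <<'E'
from h import *
import cv2
crank()
im=optics.snapshot("scene")[:,:,::-1]
cv2.imwrite("pics/s11.png",cv2.convertScaleAbs(cv2.resize(im[220:290,235:295],None,fx=9,fy=9,interpolation=cv2.INTER_CUBIC)[:590],alpha=1.6))
E
```

```text
t 14.55 u -43.4 y -7.2 h 73.3 r 44.0 ang -170.6deg | tang resist 2.07 radial -2.11 normal -5.08 gap 17.4
[(-0.006, 0.059), (-0.003, 0.059), (0.0, 0.059), (0.003, 0.059), (0.006, 0.059)]
[(-0.009, 0.117), (0.003, 0.118), (0.016, 0.117), (0.028, 0.114), (0.039, 0.111)]
```

View pics/s11.png

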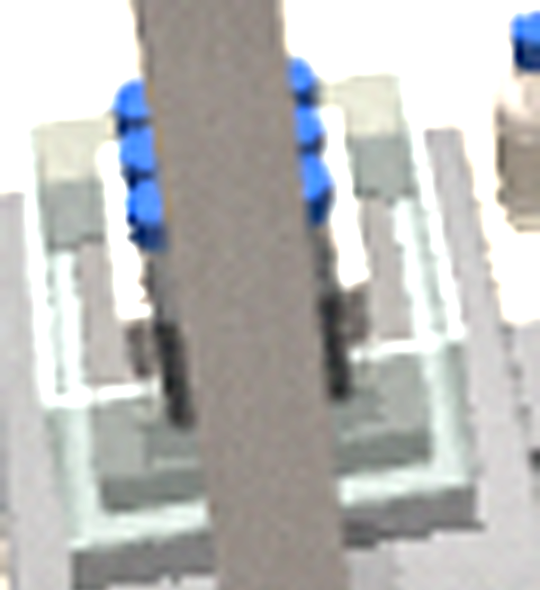

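```bash
python3 - <<'E'
from h import *
p=np.load("p.npy")
inv=lambda v:((v-[235,220])+.5)*9-.5
xc,yc=27,-271.5
for z in(20,40,50,60,70,80,100,120):
    f=lambda x,y:inv(proj("scene",lift2w(p,[xc+x,yc+y,z]))).round(0)
    print(z,"rackL",f(40,-40),"rackR",f(40,40),"farL",f(-40,-40),"farR",f(-40,40),"stepL",f(56,-56),"stepR",f(56,56),"far",f(-56,-56),f(-56,56),"rim",f(67,-67),f(67,67),f(-67,-67))
E
```

```text
20 rackL [147. 501.] rackR [381. 462.] farL [127. 328.] farR [350. 292.] stepL [103. 546.] stepR [434. 490.] far [ 79. 303.] [388. 253.] rim [ 73. 578.] [471. 509.] [ 46. 285.]
40 rackL [140. 463.] rackR [377. 424.] farL [121. 290.] farR [346. 254.] stepL [ 96. 508.] stepR [430. 452.] far [ 72. 264.] [385. 215.] rim [ 65. 540.] [468. 471.] [ 39. 247.]
50 rackL [137. 444.] rackR [375. 404.] farL [118. 271.] farR [344. 235.] stepL [ 93. 489.] stepR [429. 432.] far [ 68. 245.] [383. 196.] rim [ 61. 520.] [466. 452.] [ 35. 228.]
60 rackL [134. 424.] rackR [373. 385.] farL [114. 251.] farR [342. 215.] stepL [ 89. 469.] stepR [427. 413.] far [ 65. 226.] [381. 177.] rim [ 58. 501.] [465. 432.] [ 31. 208.]
70 rackL [131. 405.] rackR [371. 365.] farL [111. 231.] farR [340. 196.] stepL [ 85. 449.] stepR [425. 393.] far [ 61. 206.] [379. 157.] rim [ 54. 481.] [463. 413.] [ 28. 189.]
80 rackL [127. 385.] rackR [369. 345.] farL [108. 211.] farR [338. 176.] stepL [ 82. 429.] stepR [423. 373.] far [ 58. 186.] [377. 137.] rim [ 50. 461.] [462. 393.] [ 24. 169.]
100 rackL [120. 344.] rackR [365. 304.] farL [101. 171.] farR [334. 135.] stepL [ 74. 389.] stepR [420. 332.] far [ 51. 145.] [373.  97.] rim [ 42. 420.] [458. 352.] [ 16. 128.]
120 rackL [113. 302.] rackR [360. 263.] farL [ 94. 130.] farR [329.  94.] stepL [ 67. 347.] stepR [416. 291.] far [ 43. 104.] [370.  55.] rim [ 34. 379.] [455. 310.] [ 9. 87.]
```

Request:
{"method": "carry_out", "body": {
  "increments": "-0.001 0 0.03 0 10; 0 0 0.03 0 10"
}}

```text
time_s: 14.8
eef_pos: [499.5, 133.7, 164.1]
tool_rot: [-1.608, -0.288, -0.594]
force: [3.6, -3.5, -2.6]
finger_gap: 17.4
```

Request:
{"method": "carry_out", "body": {
  "increments": "0.001 0 0.03 0 10; 0.002 0 0.03 0 10"
}}

```text
time_s: 15.0
eef_pos: [499.9, 136.0, 164.0]
tool_rot: [-1.608, -0.288, -0.594]
force: [2.9, -3.0, -3.2]
finger_gap: 17.2
```

```bash
python3 - <<'E'
from h import *
crank()
E
```

```text
t 15.00 u -43.8 y -2.5 h 73.3 r 43.9 ang -176.7deg | tang resist 2.34 radial -1.13 normal -4.61 gap 17.2
[(0.0, 0.059), (0.003, 0.059), (0.006, 0.059), (0.009, 0.058), (0.012, 0.058)]
[(0.003, 0.118), (0.016, 0.117), (0.028, 0.114), (0.04, 0.111), (0.051, 0.106)]
```

Request:
{"method": "carry_out", "body": {
  "increments": "0.003 0 0.03 0 10; 0.004 0 0.03 0 10"
}}

```text
time_s: 15.2
eef_pos: [500.5, 138.4, 164.0]
tool_rot: [-1.608, -0.288, -0.594]
force: [1.2, -1.6, -3.4]
finger_gap: 17.2
```

Request:
{"method": "carry_out", "body": {
  "increments": "0.005 0 0.03 0 10; 0.006 0 0.03 0 10"
}}

```text
time_s: 15.4
eef_pos: [501.2, 140.7, 164.0]
tool_rot: [-1.608, -0.288, -0.593]
force: [-1.6, -1.9, -3.3]
finger_gap: 16.8
```

Request:
{"method": "carry_out", "body": {
  "increments": "0.007 0 0.03 0 10; 0.008 0 0.03 0 10"
}}

```text
time_s: 15.6
eef_pos: [502.0, 143.0, 164.2]
tool_rot: [-1.608, -0.288, -0.593]
force: [-6.4, -1.1, -3.5]
finger_gap: 17.2
```

```bash
python3 - <<'E'
from h import *
import cv2
crank()
im=optics.snapshot("scene")[:,:,::-1]
cv2.imwrite("pics/s12.png",cv2.convertScaleAbs(cv2.resize(im[220:290,235:295],None,fx=9,fy=9,interpolation=cv2.INTER_CUBIC)[:590],alpha=1.6))
E
```

```text
t 15.60 u -43.3 y 4.8 h 73.3 r 43.5 ang 173.7deg | tang resist 3.27 radial 6.62 normal 0.15 gap 17.2
[(0.01, 0.058), (0.013, 0.057), (0.016, 0.057), (0.019, 0.056), (0.022, 0.055)]
[(0.023, 0.115), (0.035, 0.112), (0.046, 0.108), (0.058, 0.103), (0.068, 0.096)]
```

View pics/s12.png

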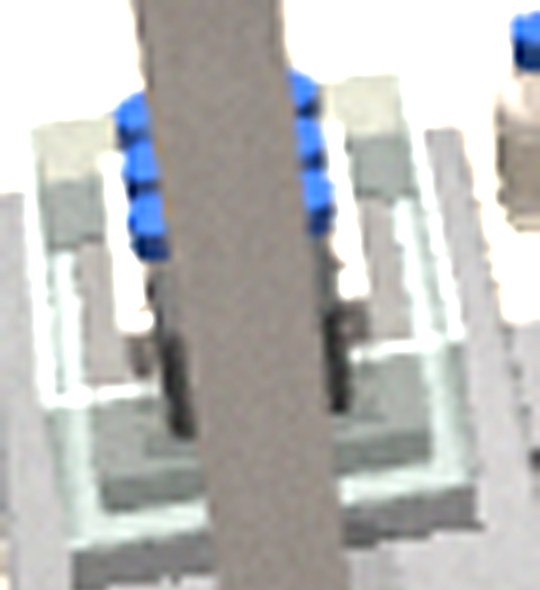

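Request:
{"method": "carry_out", "body": {
  "increments": "-0.005 0 0.03 0 10; 0 0 0.03 0 10"
}}

```text
time_s: 15.85
eef_pos: [502.4, 144.3, 164.2]
tool_rot: [-1.611, -0.287, -0.595]
force: [-7.4, -13.5, 0.0]
finger_gap: 17.0
```

```bash
python3 - <<'E'
from h import *
crank()
E
```

```text
t 15.85 u -43.3 y 6.1 h 73.2 r 43.7 ang 171.9deg | tang resist 15.16 radial 1.45 normal 2.24 gap 17.0
[(0.012, 0.058), (0.015, 0.057), (0.018, 0.056), (0.021, 0.055), (0.023, 0.054)]
[(0.027, 0.115), (0.038, 0.111), (0.05, 0.107), (0.061, 0.101), (0.071, 0.094)]
```

Request:
{"method": "carry_out", "body": {
  "increments": "0.008 0 0.03 0 10; 0.009 0 0.03 0 10"
}}

```text
time_s: 16.05
eef_pos: [502.6, 145.0, 164.1]
tool_rot: [-1.615, -0.286, -0.595]
force: [-15.8, -25.6, 6.3]
finger_gap: 17.4
```

```bash
python3 - <<'E'
from h import *
crank()
E
```

```text
t 16.05 u -43.2 y 6.8 h 73.1 r 43.8 ang 171.0deg | tang resist 28.88 radial 0.28 normal 10.46 gap 17.4
[(0.013, 0.058), (0.016, 0.057), (0.019, 0.056), (0.022, 0.055), (0.024, 0.054)]
[(0.028, 0.114), (0.04, 0.111), (0.051, 0.106), (0.062, 0.1), (0.072, 0.093)]
```

Request:
{"method": "carry_out", "body": {
  "increments": "-0.007 0 -0.03 0 10; 0 0 0 0 10"
}}

```text
time_s: 16.25
eef_pos: [502.5, 144.6, 164.1]
tool_rot: [-1.613, -0.287, -0.595]
force: [-10.5, -15.4, 2.0]
finger_gap: 16.9
```

```bash
python3 - <<'E'
from h import *
crank()
E
```

```text
t 16.25 u -43.3 y 6.4 h 73.2 r 43.7 ang 171.6deg | tang resist 17.90 radial 2.09 normal 5.32 gap 16.9
[(0.012, 0.058), (0.015, 0.057), (0.018, 0.056), (0.021, 0.055), (0.024, 0.054)]
[(0.027, 0.115), (0.039, 0.111), (0.05, 0.106), (0.061, 0.101), (0.071, 0.094)]
```

Request:
{"method": "carry_out", "body": {
  "increments": "-0.006 0 -0.035 0 10; 0 0 0 0 10"
}}

```text
time_s: 16.45
eef_pos: [502.4, 144.1, 164.2]
tool_rot: [-1.61, -0.287, -0.594]
force: [-6.9, -7.4, -0.3]
finger_gap: 17.2
```

```bash
python3 - <<'E'
from h import *
crank()
E
```

```text
t 16.45 u -43.2 y 6.0 h 73.2 r 43.7 ang 172.2deg | tang resist 9.25 radial 3.21 normal 2.47 gap 17.2
[(0.012, 0.058), (0.015, 0.057), (0.018, 0.056), (0.02, 0.055), (0.023, 0.054)]
[(0.026, 0.115), (0.038, 0.111), (0.049, 0.107), (0.06, 0.101), (0.071, 0.094)]
```

Request:
{"method": "carry_out", "body": {
  "increments": "-0.003 0 -0.017 0 10; 0 0 0 0 10"
}}

```text
time_s: 16.65
eef_pos: [502.3, 144.0, 164.2]
tool_rot: [-1.609, -0.288, -0.594]
force: [-4.9, -4.9, -2.3]
finger_gap: 16.9
```

```bash
python3 - <<'E'
from h import *
crank()
E
```

```text
t 16.65 u -43.2 y 5.8 h 73.3 r 43.6 ang 172.4deg | tang resist 6.44 radial 3.53 normal -0.05 gap 16.9
[(0.011, 0.058), (0.014, 0.057), (0.017, 0.056), (0.02, 0.055), (0.023, 0.054)]
[(0.026, 0.115), (0.038, 0.112), (0.049, 0.107), (0.06, 0.101), (0.07, 0.095)]
```

Request:
{"method": "carry_out", "body": {
  "increments": "0 0 0 0 50; 0 0 0 0 50; 0 0 0 0 50"
}}

```text
time_s: 16.95
eef_pos: [503.4, 144.6, 165.1]
tool_rot: [-1.607, -0.289, -0.595]
force: [-0.1, 0.8, 0.0]
finger_gap: 42.4
```

```bash
python3 - <<'E'
from h import *
import cv2
crank()
p=np.load("p.npy")
im=optics.snapshot("scene")[:,:,::-1]
cv2.imwrite("pics/s13.png",cv2.convertScaleAbs(cv2.resize(im[140:290,225:425],None,fx=4,fy=4,interpolation=cv2.INTER_CUBIC),alpha=1.3))
x,Rm,s=pose()
plan(x,Rm,x+60*LR(p)@N,0,2,50)
E
```

```text
t 16.95 u -41.9 y 6.7 h 73.5 r 42.5 ang 171.0deg | tang resist -0.74 radial 0.31 normal 0.14 gap 42.4
[(0.013, 0.058), (0.016, 0.057), (0.019, 0.056), (0.022, 0.055), (0.024, 0.054)]
[(0.028, 0.114), (0.04, 0.111), (0.052, 0.106), (0.062, 0.1), (0.072, 0.093)]
0 -0.75 -0.01 0 50; 0.01 -0.75 -0.01 0 50
```

View pics/s13.png

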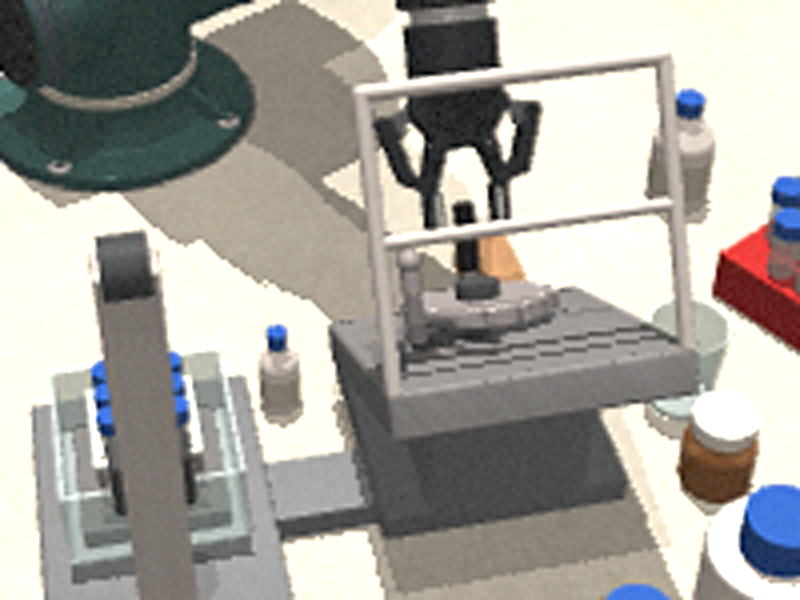

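Request:
{"method": "carry_out", "body": {
  "increments": "0 -0.8 0 0 50; 0 -0.8 0 0 50"
}}

```text
time_s: 17.2
eef_pos: [469.2, 152.8, 218.9]
tool_rot: [-1.609, -0.287, -0.594]
force: [-0.1, 0.4, 0.5]
finger_gap: 42.9
```

```bash
python3 - <<'E'
from h import *
stat(); x,Rm,s=pose(); plan(x,Rm,fw(109,-71,136),0,5,55)
E
```

```text
t 17.2 x [469.2 152.8 218.9] q [ 0.309 -0.05  -0.648  0.485 -0.29   0.435] gap 42.9
face u,y,h of TCP -43.3 6.9 137.8  tool in face frame rows x,y,z tool -> (u,y,n):
    x 0.999 0.034 0.002
    y 0.003 -0.015 -1.0
    z -0.034 0.999 -0.015
F [-0.1   0.37  0.48] Fface 0.1 0.34 0.5
0.75 0.02 -0.42 0 55; 0.75 0.01 -0.41 0 55; 0.74 0.02 -0.42 0 55; 0.75 0.02 -0.41 0 55; 0.75 0.02 -0.42 0 55
```

Request:
{"method": "carry_out", "body": {
  "increments": "0.75 0.01 -0.42 0 55; 0.75 0.01 -0.41 0 55; 0.75 0.01 -0.42 0 55; 0.75 0.01 -0.41 0 55; 0.75 0.01 -0.42 0 55"
}}

```text
time_s: 17.7
eef_pos: [579.4, 46.6, 300.5]
tool_rot: [-1.608, -0.289, -0.595]
force: [-0.3, -0.6, 0.6]
finger_gap: 47.5
```

Request:
{"method": "carry_out", "body": {
  "increments": "0 0 0 0 55"
}}

```text
time_s: 17.8
eef_pos: [581.5, 45.4, 302.0]
tool_rot: [-1.608, -0.29, -0.6]
force: [0.3, -0.1, 0.4]
finger_gap: 46.7
```

```bash
python3 - <<'E'
from h import *
import cv2
im=optics.snapshot("scene")[:,:,::-1]
cv2.imwrite("pics/s14.png",cv2.convertScaleAbs(cv2.resize(im[140:290,225:425],None,fx=4,fy=4,interpolation=cv2.INTER_CUBIC),alpha=1.3))
stat()
E
```

```text
t 17.85 x [579.8  46.5 300.4] q [ 0.006  0.006 -0.374  0.642 -0.139  0.167] gap 46.6
face u,y,h of TCP 111.6 -71.7 137.0  tool in face frame rows x,y,z tool -> (u,y,n):
    x 0.999 0.032 0.005
    y 0.006 -0.015 -1.0
    z -0.032 0.999 -0.015
F [ 0.72  0.18 -0.63] Fface 0.23 0.34 -0.88
```

View pics/s14.png

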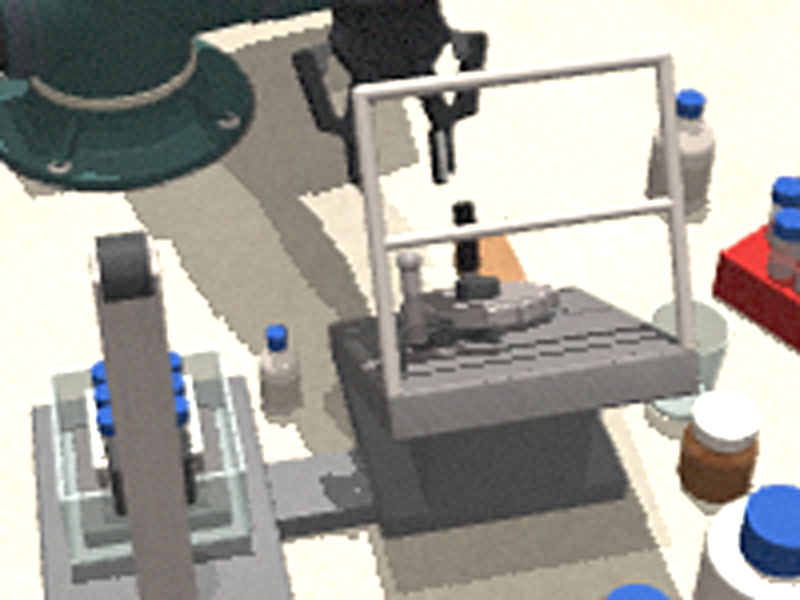

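Fingers are centred over the post (ball at 410,262). Descend, then sweep left.

Request:
{"method": "carry_out", "body": {
  "increments": "0 0.6 0 0 55; 0 0.6 0 0 55; 0 0.6 0.03 0 55; 0 0 0 0 55"
}}

```text
time_s: 18.25
eef_pos: [614.8, 39.5, 235.0]
tool_rot: [-1.609, -0.285, -0.59]
force: [-0.5, 0.2, 0.5]
finger_gap: 47.0
```

```bash
python3 - <<'E'
from h import *
stat()
E
```

```text
t 18.25 x [614.8  39.5 235. ] q [-0.01   0.104 -0.449  0.474 -0.129  0.151] gap 47.0
face u,y,h of TCP 107.3 -70.5 62.7  tool in face frame rows x,y,z tool -> (u,y,n):
    x 0.999 0.035 -0.001
    y -0.001 -0.015 -1.0
    z -0.035 0.999 -0.015
F [-0.53  0.21  0.53] Fface -0.2 0.09 0.75
```

Request:
{"method": "carry_out", "body": {
  "increments": "0.05 0 0.25 0 55; 0.05 0 0.25 0 55; 0.05 0 0.25 0 55; 0 0 0.25 0 55; 0 0 0.18 0 55"
}}

```text
time_s: 18.75
eef_pos: [630.7, 85.7, 240.6]
tool_rot: [-1.607, -0.29, -0.594]
force: [-0.9, -0.8, 0.4]
finger_gap: 47.0
```

Request:
{"method": "carry_out", "body": {
  "increments": "0 0 0 0 55; 0 0 0 0 55; 0 0 0 0 55; 0 0 0 0 55"
}}

```text
time_s: 19.15
eef_pos: [630.5, 84.0, 240.2]
tool_rot: [-1.608, -0.288, -0.595]
force: [-1.1, -0.4, 0.4]
finger_gap: 47.1
```

```bash
python3 - <<'E'
from h import *
import cv2
im=optics.snapshot("scene")[:,:,::-1]
cv2.imwrite("pics/s15.png",cv2.resize(im[120:270,280:440],None,fx=4,fy=4,interpolation=cv2.INTER_CUBIC))
stat()
E
```

```text
t 19.2 x [630.5  84.  240.2] q [ 0.081  0.14  -0.39   0.504 -0.177  0.23 ] gap 47.1
face u,y,h of TCP 114.4 -23.7 64.4  tool in face frame rows x,y,z tool -> (u,y,n):
    x 0.999 0.034 0.003
    y 0.004 -0.015 -1.0
    z -0.034 0.999 -0.015
F [0.62 0.15 0.61] Fface 0.81 0.29 0.21
```

View pics/s15.png

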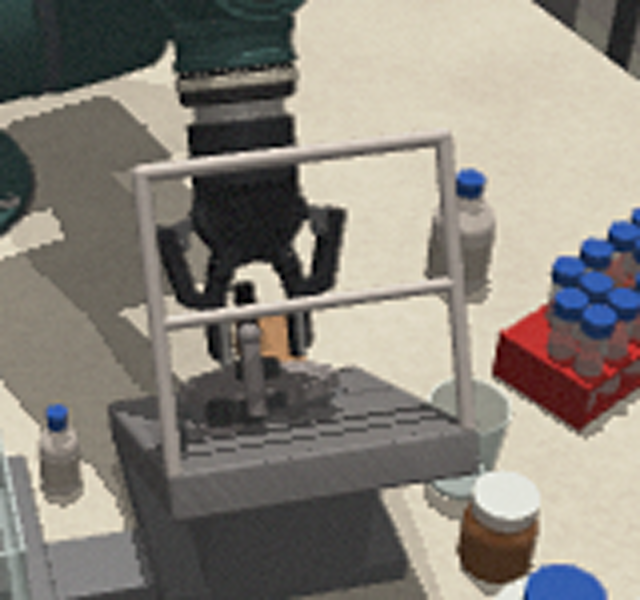

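Request:
{"method": "carry_out", "body": {
  "increments": "-0.05 -0.5 0 0 55; -0.05 -0.9 0 0 55; -0.1 -1 0 0 55; -0.1 -1 0 0 55; -0.1 -1 0 0 55"
}}

```text
time_s: 19.7
eef_pos: [525.2, 110.3, 381.9]
tool_rot: [-1.608, -0.288, -0.595]
force: [1.0, -0.3, -0.0]
finger_gap: 46.8
```

Request:
{"method": "carry_out", "body": {
  "increments": "-0.2 -1 0 0 55; -0.2 -1 0 0 55; -0.2 -0.5 0 0 55; 0 0 0 0 55; 0 0 0 0 55"
}}

```text
time_s: 20.2
eef_pos: [455.0, 127.8, 452.2]
tool_rot: [-1.608, -0.289, -0.594]
force: [-0.1, -0.4, -0.7]
finger_gap: 47.0
```

```bash
python3 - <<'E'
from h import *
import cv2
im=optics.snapshot("scene")[:,:,::-1]
cv2.imwrite("pics/s16.png",cv2.resize(im[140:290,225:425],None,fx=4,fy=4,interpolation=cv2.INTER_CUBIC))
im=optics.snapshot("top")[:,:,::-1]
cv2.imwrite("pics/t16.png",cv2.resize(im[100:300,150:460],None,fx=2.5,fy=2.5,interpolation=cv2.INTER_CUBIC))
stat()
E
```

```text
t 20.3 x [455.2 127.5 451.2] q [ 0.252 -0.152 -0.096  1.125 -0.262  0.383] gap 47.0
face u,y,h of TCP 73.1 -20.9 339.0  tool in face frame rows x,y,z tool -> (u,y,n):
    x 0.999 0.034 0.002
    y 0.003 -0.015 -1.0
    z -0.034 0.999 -0.015
F [ 0.06 -0.06 -0.34] Fface -0.12 -0.04 -0.32
```

View pics/s16.png

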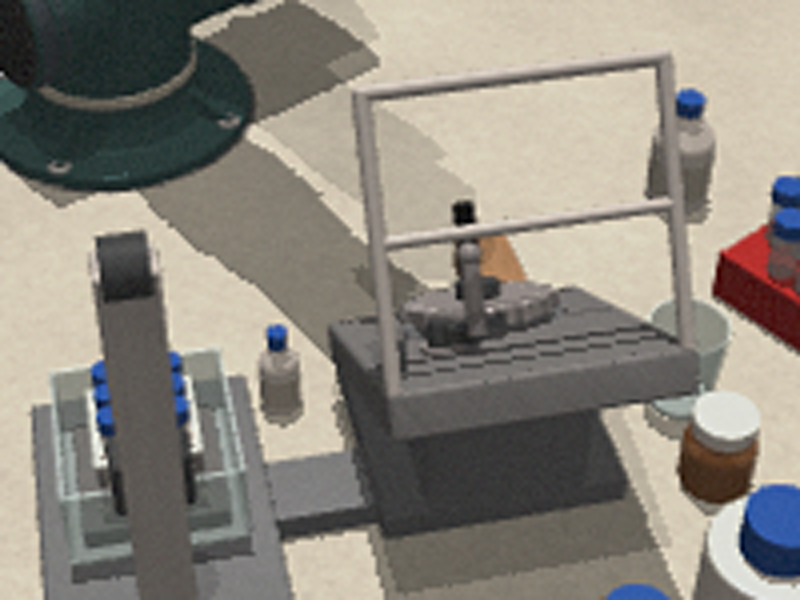

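View pics/t16.png

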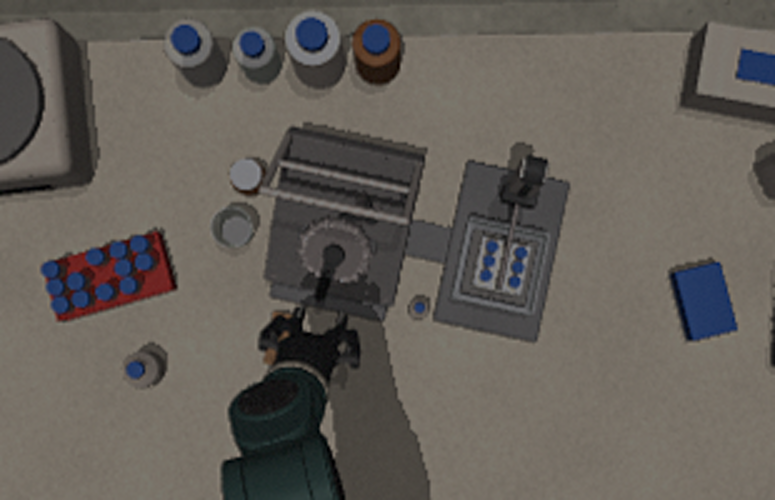

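```bash
python3 - <<'E'
from cell import r
print(r.close_job())
E
```

```text
the job is handed in; nothing more can be done
None
```

I flipped the pawl clear of the teeth, wound the crank backward until the rack came to rest on the block, and flipped the pawl back onto the teeth. The job was handed in at about 20 s, with the gripper open and clear of everything. To reach in under the guard, I first tilted the tool along the console's normal by pushing the arm against its J4 joint limit.

- **Coming to rest:** The crank turned about 174°, roughly 67 mm of rack travel. Resistance at the knob jumped from 2–3 N to 15 N. I had already queued the next small step without checking that reading, so it peaked at about 29 N, firmer than I intended. That is roughly 55 N on the rack by my estimate. I then backed the push off to about 6 N and released the knob.
- **Last pictures:** The pawl is back where it was at the start. The rack did not move after I let go. I saw no change in the bystanders I could see; the slide box was partly hidden behind the gripper. The measured force was about zero.
- **What I could not confirm:** The mast hides the rack's underside, so that it rests on the block comes from the force jump and a rough height estimate from the pictures.

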